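# Fit an orange battery pack into its spring-clip holder

### The job

Take the orange-capped battery pack out of the blue bin on the two-tier rack: it stands too tightly between two others, and under the upper tier, to be gripped where it is, so tip it forward by its top rim until it leans on the bin's sloping front; then you can grip it by its spine and lift it out. Stand it upright in the empty spring-clip holder on the steel mounting plate and press it straight down, without slamming it, until it sits fully home and both clips have snapped into its grooves, then let go. Leave the other two packs standing in the bin and everything else on the bench where it is.

Things in the scene. Friction and masses are not known exactly. Their poses are not given: they have to be found in the camera images.
- pack_orange: the pack to fit: box 72 mm deep (x), 54 thick (y), 150 high (z), 0.34-0.61 kg, orange cap over grey, in any of the bin's 3 places. Origin: centre of underside; z up, -x its narrow spine, facing the robot. Ends of the foot chamfered: 62 mm long at the bottom, full 72 from z = 10 up; end grooves for the clips at z = 18-38, 5.5 deep. Centre of mass 74 mm up
- pack_rim (a point): middle of the top of the orange pack's pull rim (x = -32, z = 164 mm of the pack, same axes): the rim is 8 mm thick, 54 mm wide, flush with the spine and stands 14 mm above the flat top, which is free for 64 mm behind it. All three packs have such a rim
- pack_black: same pack with a black cap, to be left in the bin. Origin and axes as for pack_orange
- pack_white: same pack with a white cap, to be left in the bin. Origin and axes as for pack_orange
- rack: fixed two-tier rack. Origin: on the bench under the middle of the row; x runs from the open front into the rack, y along the row. Blue bin, floor 5 mm above the bench, holds three packs 56.5 mm apart (y = -56.5, 0, 56.5), 2.5 mm between them, spines at x = -36; 92 mm high cartons right behind. Bin side walls 120 mm high from x = -20 back, inside y = -86 to 86, lower in front
- bin_rim (a point): middle of the rim of the bin's sloping front (x = -72, z = 54 mm of the rack, same axes). The slope starts at the floor at x = -38 and leans out 35 degrees from vertical. A pack pulled by its rim pivots on the front edge of its underside (rack x = -31, z = 5), overbalances at about 22 degrees and then leans by itself on the slope at about 37 degrees; lift it off the slope, or its groove catches on the rim
- tier_edge (a point): middle of the lower front edge of the upper tier (x = 4, z = 235 mm of the rack, same axes). The tier covers x = 4 to 114, y = -135 to 135 mm, to 290 mm high with its small bins. Two 30 mm uprights carry it, at x = 75, y = -118 and 118
- holder_seat (a point): middle of the black holder's floor, 5 mm above the bench, on a fixed steel plate; a home pack's underside centre lies here. z up; x: line of the two clips, parallel to a home pack's x (either way round). Side cheeks 60 mm apart, flared, 20 mm high, along x. Also on the plate: breakers and terminals to 83 mm high at x = 77-147, a wiring duct 45 mm high at y = -72 to -100
- clip_near (a joint): spring clip on the holder's -x side, 40 mm wide: spread in rad, 0 at rest and when snapped in. Nose 21-27 mm above the floor, tip 32.5 mm from the middle; above it a lead-in ramp opens to 43 mm from the middle, 46 mm high. The foot spreads each clip 3.5 mm (0.16 rad); both need about 8-20 N of downward push; they snap in over the last 3 mm of travel
- clip_far (a joint): the same clip on the holder's +x side: spread in rad, 0 at rest and when snapped in
- wrench: bystander: 200 mm combination wrench lying on the bench; origin under its middle
- screwdriver: bystander: 210 mm screwdriver with a red handle; origin under its middle
- pliers: bystander: side cutters with red handles, 135 mm; origin under the pivot
- yellow_housing: bystander: yellow connector housing 110 x 75 x 60 mm; origin under its middle
- junction_box: bystander: black and grey junction box 130 x 80 x 45 mm; origin under its middle
- tape_roll: bystander: black roll of tape, 84 mm across, 19 mm high; origin under its middle

How it is judged:
By the outcome, as a careful person would: the job done as asked, in the order asked, and still so for the second after the job is handed in, with the robot touching nothing.
It also fails if it takes over 69 s, if anything falls off the work surface, if the arm or the gripper's body presses on something with over 40 N, if the wrist force passes 120 N, or if a joint passes its speed limit or range.

### The arm

A 7-joint arm with a two-finger parallel gripper is mounted at the origin on the work surface. World frame = base frame: x ahead of the robot, y to its left, z up, the work surface at z = 0. Lengths are in m, angles in rad, forces in N, time in s.
With the tool pointing down it reaches from about 0.4 to 0.9 m from the base axis. Payload 5.5 kg.
Tool frame: the origin (TCP) lies on the centre line of the jaws, within the pads' length; the fingertips stand 11 mm ahead of it and the grasp point (between the pads) lies 8 mm behind it (bot.tcp_to_tips is the distance from the TCP to the fingertips, in m); z points along the fingers, x is the direction in which the jaws open and shut, and the axes are right-handed (so a half turn about z gives the same grasp; the last joint's range is limited). The gripper opens to 92 mm and grips with 3 to 60 N. Pads are 19 mm wide; open, the fingers measure 130 mm over their backs; the gripper's body (75 mm by 190 mm) begins 47 mm behind the grasp point.
Start: joints at [1.59, 0.501, -0.427, 1.55, 0.221, 1.138, -0.21], TCP at [0.157, -0.631, 0.214] pointing down, gripper open.
Joint ranges: [-2.88, 2.88], [-0.31, 2.03], [-1.54, 1.56], [0.2, 2.42], [-1.41, 4.55], [0.19, 2.02], [-2.57, 2.57]. Speed limits (rad/s): [2.57, 2.57, 3.14, 3.14, 3.14, 3.14, 3.14].

### API

Orientations are given as a unit quaternion [w, x, y, z].
In Python, from bench import telemetry, cams, bot gives the robot as it stands. The module is installed in compiled form; this text tells all that it offers.
- The arm moves only by the shell command python3 -m handwheel 'ROWS'. ROWS is a JSON object of lists of equal length, an entry for each row: "fingers": the opening, from 0 (shut) to 1 (fully open); "delta_pos": the shift along the tool's x, y, z in mm, a list of three; "rot": the turn, a rotation vector about the tool's x, y, z in degrees, a list of three. A call has 1 to 10 rows; each row is the pose to reach, as a shift and turn from the pose commanded when the call began, along the tool's axes at that moment; what a row does not reach only later rows make up. A row lasts 1/12 s, in which the tool goes at most 41.7 mm and 7.16 degrees, less where a joint would pass 70% of its speed; a pose out of reach is approached as far as the arm can. A call with a gripper value outside its range is refused whole. The fingers move at their own pace and stop on an object; the grip force is fixed at half the most. Time passes only in rows, so rows that repeat a pose let the fingers close. It gives the time, the measured TCP pose, the force and the opening at its end, in the units of the state.
- telemetry.state(): the state, without advancing time (a new reading comes with each control period).
- cams.get_image(name): name is "scene" or "side" or "wrist"; returns a dict with "color" (400x640x3 uint8, red, green, blue), "camera_matrix" (3x3 intrinsics, pixels), "camera_from_world" (4x4, takes a point from world to camera coordinates); the wrist camera has in their place "T_tool_cam" (4x4, takes a point from camera to tool coordinates, whose origin is the TCP and whose axes are the tool frame's). Camera axes: x right, y down, z forward; pixel columns grow to the right and rows downward; lengths in m; the calibration is good to about 2 mm. A picture is of the moment at which its call begins: read the wrist's pose just before it. There is no depth.
- bot.close_job(): hands the job in, once; it reports no verdict.
Trained networks look in a picture, given as the dict that the camera call returned (one of the last four; its "shot" number tells which), for a name from the list of things; names that differ only in an ending like _2 or _b are one class to them, and where a whole thing is asked for, a point or a joint stands for the part that bears it (a point fixed in the world has none). Each returns a list of dicts, best first, with "confidence" (0 to 1); they miss things now and then, are a little off and sometimes report something else, mostly with a low value. They report only what shows in the picture. A call takes as long as a camera call.
- cams.look_for(query, picture): "extent" ([left, top, right, bottom] in pixels, round what is visible of it).
- cams.silhouettes(query, picture): "pixels" (400x640 bool, what is visible of it) and "extent" ([left, top, right, bottom] in pixels, round what is visible of it).
The state is a dict: "time": time; "q": joint angles; "joint_vel": joint speeds; "tau": joint torques, N m; "position": TCP position; "tool_rot": TCP orientation; "wrist_force": force on the tool from outside, world axes, zero at the start; "wrist_torque": the same for the moment, N m; "finger_gap": finger opening in m.
Only numpy, scipy, OpenCV 4.12 (cv2) and the standard library are available. Lean on these libraries where they do the work, as an engineer would, in place of code of your own. Each camera call takes 0.05 s, during which the arm holds its last target. There are 200 camera calls.

## Working session

There is one attempt and no reset: what is moved stays moved. The work goes in short steps, Python scripts to look and compute and a shell command to move; the robot and the scene stay as the last step left them, time stands still between calls to the robot, and variables do not carry over. Pictures are saved under pics/ and viewed, about 8 in all and at most 12, crops included, and the job is handed in when it is done.

```bash
mkdir -p pics; cat > h.py <<'E'
import numpy as np, cv2
from bench import telemetry, cams, bot
from scipy.spatial.transform import Rotation as R
def save(p,name): cv2.imwrite('pics/'+name+'.png', cv2.cvtColor(p['color'],cv2.COLOR_RGB2BGR))
def rot(q): return R.from_quat([q[1],q[2],q[3],q[0]])
E
python3 - <<'E'
from h import *
s=telemetry.state(); print(s)
np.set_printoptions(precision=4,suppress=True)
for n in ['scene','side']:
    p=cams.get_image(n); save(p,n); print(n,p['camera_matrix'],p['camera_from_world'])
    for q in ['pack_orange','pack_rim','pack_black','pack_white','bin_rim','rack','tier_edge','holder_seat','clip_near','clip_far']:
        try: print(q,[(np.round(d['extent']),round(d['confidence'],2)) for d in cams.look_for(q,p)][:3])
        except Exception as e: print(q,e)
E
```

```text
{'time': 0.0, 'q': array([ 1.59022977,  0.50182154, -0.42680513,  1.55145324,  0.2207922 ,
        1.13830869, -0.21028628]), 'joint_vel': array([-0.00042927,  0.00120447,  0.00063577,  0.00144375,  0.00049109,
        0.0014995 , -0.00188814]), 'tau': array([ 2.18335958e-04, -5.66593766e+01, -5.81661209e+00, -2.79117250e+01,
       -6.87616342e-02,  3.10011045e-02,  1.83460952e-04]), 'position': array([ 0.15667525, -0.63008297,  0.21299476]), 'tool_rot': array([-6.23045953e-04,  7.87856020e-01, -6.15858715e-01, -7.39809022e-04]), 'wrist_force': array([0.03157377, 0.93670238, 0.75054968]), 'wrist_torque': array([-0.009385  , -0.02877934,  0.00210753]), 'finger_gap': 0.09174085370302965}
scene [[496.2522   0.     321.504 ]
 [  0.     496.2522 201.1111]
 [  0.       0.       1.    ]] [[-0.8864  0.4629 -0.0047  0.5538]
 [ 0.2831  0.534  -0.7967  0.0555]
 [-0.3663 -0.7075 -0.6044  1.8364]
 [ 0.      0.      0.      1.    ]]
pack_orange [(array([331., 280., 341., 296.]), 0.62)]
pack_rim [(array([325., 279., 343., 300.]), 0.45)]
pack_black []
pack_white [(array([346., 291., 358., 313.]), 0
[... 492 characters left out ...]
.5931 -0.5285  0.725 ]
 [ 0.      0.      0.      1.    ]]
pack_orange [(array([197., 219., 239., 283.]), 0.57), (array([398., 229., 461., 258.]), 0.42)]
pack_rim [(array([195., 221., 235., 280.]), 0.64), (array([208., 327., 241., 384.]), 0.57)]
pack_black []
pack_white [(array([178., 234., 224., 296.]), 0.97)]
bin_rim [(array([ 97., 161., 249., 335.]), 0.62)]
rack [(array([ 98., 164., 248., 334.]), 0.63)]
tier_edge [(array([ 99., 162., 249., 337.]), 0.92)]
holder_seat [(array([308., 189., 404., 256.]), 0.61), (array([ 98., 162., 248., 335.]), 0.58)]
clip_near [(array([417., 181., 466., 208.]), 0.47), (array([381., 218., 389., 237.]), 0.38)]
clip_far [(array([357., 210., 362., 225.]), 0.45)]
```

View pics/scene.png

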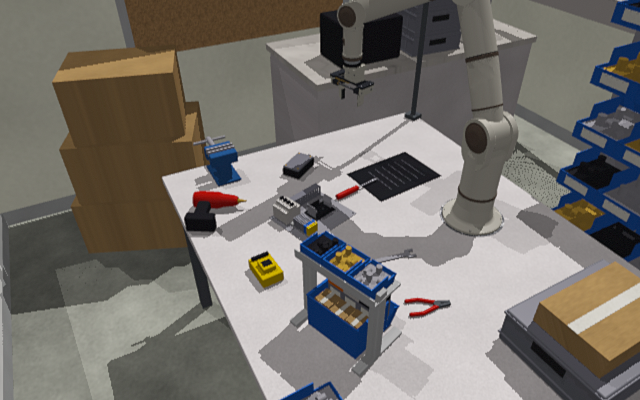

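View pics/side.png

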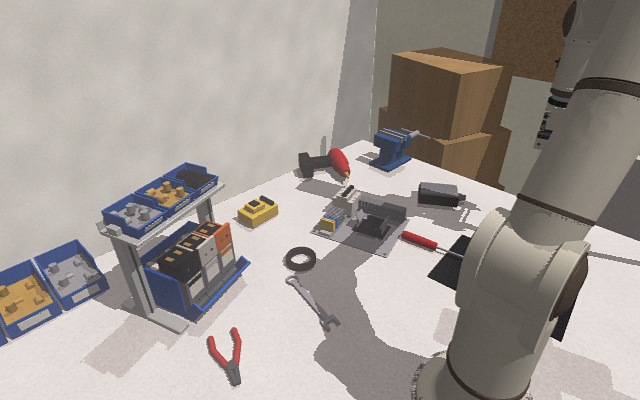

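```bash
python3 - <<'E'
from h import *
def crop(n,x0,y0,x1,y1,f):
    im=cv2.imread(f'pics/{n}.png')[y0:y1,x0:x1]; im=cv2.resize(im,None,fx=f,fy=f,interpolation=cv2.INTER_CUBIC)
    for x in range((x0+9)//10*10,x1,10): cv2.line(im,((x-x0)*f,0),((x-x0)*f,4 if x%50 else 12),(0,0,255),1)
    for y in range((y0+9)//10*10,y1,10): cv2.line(im,(0,(y-y0)*f),(4 if y%50 else 12,(y-y0)*f),(0,0,255),1)
    return im
a=crop('side',90,155,255,340,3.0.__int__()); b=crop('side',305,180,410,260,3); 
c=np.zeros((555,800,3),np.uint8); c[:a.shape[0],:a.shape[1]]=a; b=b[:, :305]; c[:b.shape[0],495:495+b.shape[1]]=b
d=crop('scene',268,180,368,247,3); c[300:300+d.shape[0],495:495+d.shape[1]]=d
cv2.imwrite('pics/crops.png',c)
E
```

```text
(no output)
```

View pics/crops.png

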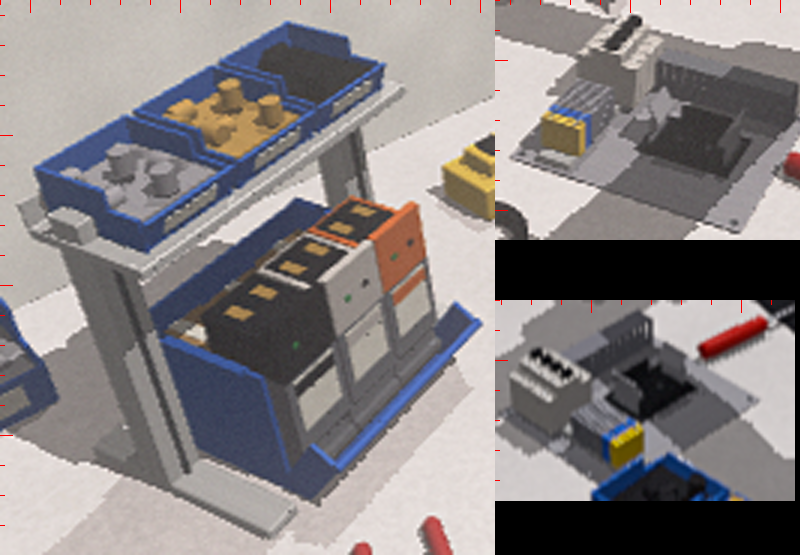

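```bash
cat >> h.py <<'E'
def proj(p,X):
    T=p['camera_from_world']; c=np.asarray(X)@T[:3,:3].T+T[:3,3]; u=c@p['camera_matrix'].T; return u[:,:2]/u[:,2:]
def ray(p,uv,z):
    T=p['camera_from_world']; d=T[:3,:3].T@np.linalg.inv(p['camera_matrix'])@np.array([*uv,1]); o=-T[:3,:3].T@T[:3,3]
    return o+d*(z-o[2])/d[2]
def place(v,L):
    c,s=np.cos(v[2]),np.sin(v[2]); L=np.asarray(L,float)
    return np.c_[v[0]+c*L[:,0]-s*L[:,1], v[1]+s*L[:,0]+c*L[:,1], L[:,2]]
def wristpic():
    s=telemetry.state(); p=cams.get_image('wrist'); T=np.eye(4); T[:3,:3]=rot(s['tool_rot']).as_matrix(); T[:3,3]=s['position']
    p['camera_from_world']=np.linalg.inv(T@p['T_tool_cam']); return p
E
python3 - <<'E'
from h import *
from scipy.optimize import least_squares
np.set_printoptions(precision=4,suppress=True)
S=cams.get_image('side'); C=cams.get_image('scene')
L=[[.004,.135,.235],[.004,-.135,.235],[-.036,-.0295,.169],[-.036,-.0835,.169],[-.072,-.088,.054],[-.072,.088,.054],[-.036,.027,.169]]
uv=np.array([[143,283],[405,92],[373,230],[418,203],[480,322],[335,468],[330,272]])/3+[90,155]
a=ray(S,uv[2],.169); print(a)
for y0 in [0,1.5,-1.5,3]:
    r=least_squares(lambda v:(proj(S,place(v,L))-uv).ravel(),[a[0],a[1],y0]); 
    print(r.x,r.cost)
print(r.fun.reshape(-1,2))
n=ray(S,(385,227.5),.028);f=ray(S,(359.5,217),.028);print('clips',n,f,(n+f)/2,np.linalg.norm(n-f),np.arctan2(*(f-n)[1::-1]))
print('scene near',ray(C,(326,201.5),.028))
w=cams.get_image('wrist'); print(w['T_tool_cam'],w['camera_matrix'])
E
```

```text
[0.5997 0.1648 0.169 ]
[0.6135 0.2085 0.3379] 14.64933028415025
[0.6135 0.2085 0.3379] 14.64933028413612
[0.6135 0.2085 0.3379] 14.649330284136
[0.6135 0.2085 6.6211] 14.64933028413631
[[ 1.0535 -0.5683]
 [ 0.9467 -0.1937]
 [ 0.8476  2.6516]
 [ 0.2929 -0.634 ]
 [-1.8823 -1.3652]
 [-0.0543 -1.8809]
 [-1.4273  2.7767]]
clips [ 0.4336 -0.2898  0.028 ] [ 0.5233 -0.2776  0.028 ] [ 0.4785 -0.2837  0.028 ] 0.090535987195326 0.1352409272261857
scene near [ 0.4499 -0.298   0.028 ]
[[ 1.     -0.0001 -0.0006  0.0009]
 [ 0.0003  0.9673  0.2538 -0.0695]
 [ 0.0005 -0.2538  0.9673 -0.17  ]
 [ 0.      0.      0.      1.    ]] [[293.9322   0.     324.5206]
 [  0.     293.9322 201.2633]
 [  0.       0.       1.    ]]
```

```bash
python3 -m handwheel '{"fingers":[0,0,0,0,0,0,0,0,0,0],"delta_pos":[[-18,-34,-3],[-36,-68,-6],[-54,-101,-9],[-72,-135,-12],[-91,-169,-15],[-110,-203,-18],[-128,-237,-20],[-147,-270,-22],[-165,-304,-25],[-183,-337,-28]],"rot":[[0,0,1],[0,0,2],[0,0,3],[0,0,4],[0,0,5],[0,0,6],[0,0,6],[0,0,6],[0,0,6],[0,0,6]]}'
python3 - <<'E'
from h import *
s=telemetry.state(); print(s['q'],s['position'],rot(s['tool_rot']).as_matrix())
E
```

```text
time: 2.08
position: [0.441, -0.3703, 0.2425]
tool_rot: [0.0, 0.755, -0.656, 0.0]
wrist_force: [0.3, -1.0, 0.3]
finger_gap: 0.0296
[ 1.09369974  0.3582157  -0.55757698  1.70804169  0.20653034  1.13366725
 -0.95484281] [ 0.44103829 -0.37034005  0.24246273] [[ 1.38729445e-01 -9.90330258e-01  3.48110421e-04]
 [-9.90330146e-01 -1.38729620e-01 -5.43168567e-04]
 [ 5.86209494e-04 -2.69390770e-04 -9.99999792e-01]]
```

```bash
python3 -m handwheel '{"fingers":[0,0,0,0,0,0],"delta_pos":[[-20,-29,-2],[-40,-58,-4],[-60,-87,-6],[-80,-116,-8],[-80,-116,-8],[-80,-116,-8]],"rot":[[0,0,0],[0,0,0],[0,0,0],[0,0,0],[0,0,0],[0,0,0]]}'
python3 - <<'E'
from h import *
p=wristpic(); save(p,'w1')
for q in ['holder_seat','clip_near','clip_far']:
    print(q,[(np.round(d['extent']),round(d['confidence'],2)) for d in cams.look_for(q,p)][:3])
im=cv2.imread('pics/w1.png')[100:350,180:580]; cv2.imwrite('pics/w1c.png',cv2.resize(im,None,fx=2,fy=2,interpolation=cv2.INTER_CUBIC))
np.save('w1.npy',p['camera_from_world']); np.save('w1k.npy',p['camera_matrix'])
E
```

```text
time: 2.58
position: [0.5456, -0.2733, 0.2503]
tool_rot: [-0.001, 0.756, -0.654, 0.0]
wrist_force: [-0.9, -0.5, 0.8]
finger_gap: 0.0004
holder_seat [(array([237.,  94., 408., 231.]), 0.9)]
clip_near []
clip_far [(array([310., 187., 338., 203.]), 0.58), (array([  0.,   0.,  77., 119.]), 0.51)]
```

View pics/w1c.png

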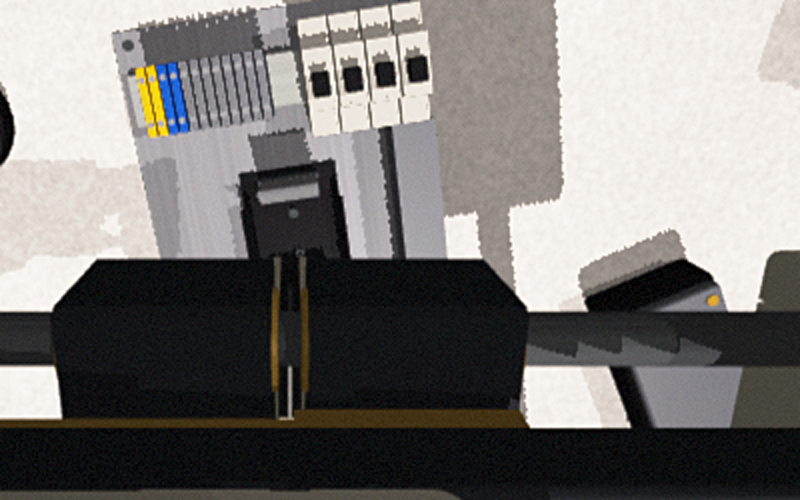

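```bash
python3 -m handwheel '{"fingers":[0,0,0,0],"delta_pos":[[0,40,0],[0,80,0],[0,80,0],[0,80,0]],"rot":[[0,0,0],[0,0,0],[0,0,0],[0,0,0]]}'
python3 - <<'E'
from h import *
p=wristpic(); save(p,'w2')
for q in ['holder_seat','clip_near','clip_far']:
    print(q,[(np.round(d['extent']),round(d['confidence'],2)) for d in cams.look_for(q,p)][:3])
im=cv2.imread('pics/w2.png')[100:240,220:420]; cv2.imwrite('pics/w2c.png',cv2.resize(im,None,fx=4,fy=4,interpolation=cv2.INTER_CUBIC))
np.save('w2.npy',p['camera_from_world'])
E
```

```text
time: 3.12
position: [0.4607, -0.2903, 0.2499]
tool_rot: [0.001, 0.752, -0.659, -0.0]
wrist_force: [0.8, 0.0, 0.8]
finger_gap: 0.0004
holder_seat [(array([227.,  14., 410., 226.]), 0.6), (array([ 0.,  0., 55., 33.]), 0.43)]
clip_near [(array([475., 171., 563., 256.]), 0.73), (array([ 0.,  0., 53., 34.]), 0.63), (array([227.,  14., 410., 229.]), 0.57)]
clip_far [(array([303., 124., 337., 137.]), 0.88)]
```

View pics/w2c.png

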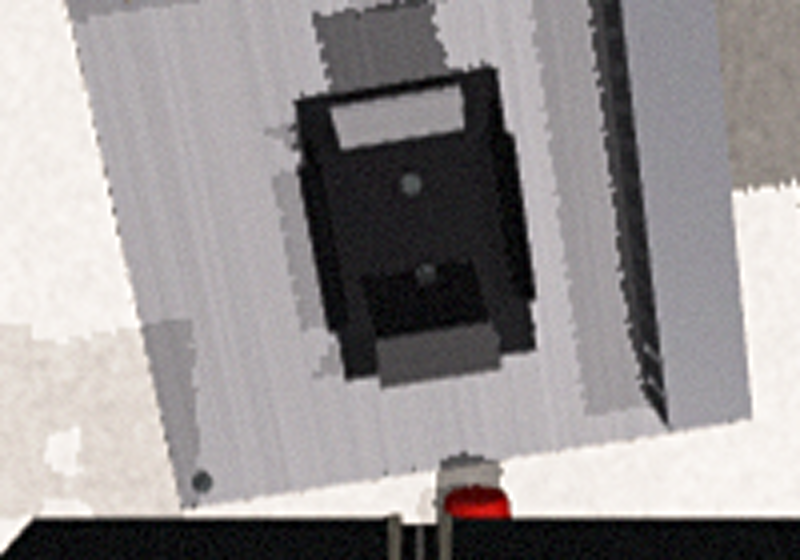

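```bash
python3 - <<'E'
from h import *
np.set_printoptions(precision=4,suppress=True)
p={'camera_from_world':np.load('w2.npy'),'camera_matrix':np.load('w1k.npy')}
f=lambda x,y,z:ray(p,(220+x/4,100+y/4),z)
a,b=f(411,184,.005),f(427,273,.005); print('screws',a,b,(a+b)/2,np.linalg.norm(a-b),np.arctan2(*(a-b)[1::-1]))
c=[f(*k,.005) for k in [(299,100),(497,68),(535,349),(346,380)]]; print(c,np.mean(c,0))
print('long edges yaw',[np.arctan2(*(c[i]-c[j])[1::-1]) for i,j in [(0,3),(1,2)]], 'short',[np.arctan2(*(c[i]-c[j])[1::-1])-np.pi/2 for i,j in [(0,1),(3,2)]])
e,g=f(182,508,.0),f(70,0,.0); print('plate edge yaw',np.arctan2(*(g-e)[1::-1]));e,g=f(182,508,0),f(665,427,0);print(np.arctan2(*(e-g)[1::-1])-np.pi/2)
# clips top edges z=.051
t=[f(*k,.051) for k in [(330,107),(463,86),(382,388),(501,370)]];print('clip outer top',t,np.mean(t,0))
E
```

```text
screws [ 0.4998 -0.2835  0.005 ] [ 0.4697 -0.2932  0.005 ] [ 0.4847 -0.2883  0.005 ] 0.0315815839708694 0.3111846575233144
[array([ 0.5227, -0.2419,  0.005 ]), array([ 0.542 , -0.3073,  0.005 ]), array([ 0.4476, -0.3354,  0.005 ]), array([ 0.4272, -0.2692,  0.005 ])] [ 0.4849 -0.2885  0.005 ]
long edges yaw [np.float64(0.27863670268722907), np.float64(0.28878521542223146)] short [np.float64(0.2867987148920006), np.float64(0.2988062266707734)]
plate edge yaw 0.28768426096625693
0.30624689406841465
clip outer top [array([ 0.5228, -0.2559,  0.051 ]), array([ 0.5342, -0.2951,  0.051 ]), array([ 0.4375, -0.2825,  0.051 ]), array([ 0.4485, -0.3197,  0.051 ])] [ 0.4857 -0.2883  0.051 ]
```

```bash
cat >> h.py <<'E'
def plan(pos,r,th):
    s=telemetry.state(); M=rot(s['tool_rot']).as_matrix(); th=np.radians(th)
    x=np.array([np.sin(r),-np.cos(r),0]); z=np.array([np.sin(th)*np.cos(r),np.sin(th)*np.sin(r),-np.cos(th)])
    T=np.c_[x,np.cross(z,x),z]; d=M.T@(np.asarray(pos)-s['position'])*1000
    print('delta',np.round(d,1),'dist',round(np.linalg.norm(d),1),'rot',np.round(R.from_matrix(M.T@T).as_rotvec(degrees=True),2),'force',np.round(s['wrist_force'],1))
RACK=[.6135,.2085,.3379]
def rk(x,y,z): return place(RACK,[[x,y,z]])[0]
E
python3 - <<'E'
from h import *
plan(rk(-.09,-.0565,.30),RACK[2],30)
E
```

```text
delta [-397.8 -138.6  -49.5] dist 424.1 rot [ 29.82  -3.01 -11.12] force [-0.2 -0.  -0.1]
```

```bash
python3 -m handwheel '{"fingers":[0,0,0,0,0,0,0,0,0,0],"delta_pos":[[-38,-13,-8],[-76,-27,-16],[-114,-40,-22],[-152,-53,-28],[-190,-66,-34],[-228,-80,-40],[-266,-93,-44],[-304,-106,-48],[-342,-120,-49],[-370,-130,-50]],"rot":[[3,0,-1],[6,-1,-2],[9,-1,-3],[12,-1,-5],[15,-2,-6],[18,-2,-7],[21,-2,-8],[24,-3,-9],[27,-3,-10],[30,-3,-11]]}'
python3 - <<'E'
from h import *
plan(rk(-.09,-.0565,.30),RACK[2],30)
print(telemetry.state()['q'])
E
```

```text
time: 4.15
position: [0.5427, 0.1016, 0.3015]
tool_rot: [-0.214, 0.788, -0.557, 0.151]
wrist_force: [-0.2, 1.3, -0.1]
finger_gap: 0.0007
delta [-20.9  -9.8   7.5] dist 24.3 rot [-0.37  0.08  0.15] force [-0.2  1.3 -0.1]
[ 0.83816201 -0.12077385 -0.92898652  2.14001389 -0.38907455  0.58506673
 -1.0701457 ]
```

```bash
python3 -m handwheel '{"fingers":[0,0,0],"delta_pos":[[-21,-10,7],[-21,-10,7],[-21,-10,7]],"rot":[[0,0,0],[0,0,0],[0,0,0]]}'
python3 - <<'E'
from h import *
p=wristpic(); save(p,'w3'); print(telemetry.state()['q'])
for q in ['pack_orange','pack_rim','pack_black','pack_white','bin_rim','tier_edge']:
    print(q,[(np.round(d['extent']),round(d['confidence'],2)) for d in cams.look_for(q,p)][:3])
np.save('w3.npy',p['camera_from_world'])
for n,k in [('rim',(-.032,-.0565,.169)),('rimL',(-.036,-.0295,.169)),('rimR',(-.036,-.0835,.169)),('tierL',(.004,.135,.235)),('tierR',(.004,-.135,.235))]: print(n,proj(p,[rk(*k)]))
im=cv2.imread('pics/w3.png')[30:240,180:580]; cv2.imwrite('pics/w3c.png',cv2.resize(im,None,fx=2,fy=2,interpolation=cv2.INTER_CUBIC))
E
```

```text
time: 4.4
position: [0.5465, 0.1235, 0.2996]
tool_rot: [-0.213, 0.789, -0.557, 0.15]
wrist_force: [-0.4, -0.5, 0.1]
finger_gap: 0.0005
[ 0.84591362 -0.09861489 -0.99806128  2.12609633 -0.31352771  0.56799239
 -1.18260673]
pack_orange [(array([303., 146., 348., 229.]), 0.64)]
pack_rim [(array([301., 146., 350., 229.]), 0.59), (array([250., 147., 308., 231.]), 0.54)]
pack_black [(array([199., 152., 264., 228.]), 0.56)]
pack_white [(array([252., 148., 306., 230.]), 0.56)]
bin_rim [(array([ 97.,   0., 412., 238.]), 0.94)]
tier_edge [(array([102.,   2., 412., 236.]), 0.68)]
rim [[322.55466276 202.34701041]]
rimL [[297.90204806 205.80381783]]
rimR [[347.17974421 205.93392555]]
tierL [[113.33090968 144.98714138]]
tierR [[407.97886641 145.65809935]]
```

View pics/w3.png

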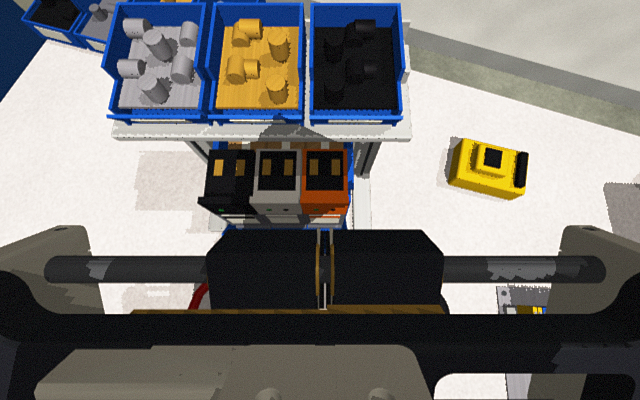

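```bash
python3 - <<'E'
import cv2
im=cv2.imread('pics/w3.png')[115:235,100:420]; cv2.imwrite('pics/w3c.png',cv2.resize(im,(800,600),interpolation=cv2.INTER_CUBIC) if 0 else cv2.resize(cv2.imread('pics/w3.png')[120:235,190:350],None,fx=5,fy=5,interpolation=cv2.INTER_CUBIC))
E
```

```text
(no output)
```

View pics/w3c.png

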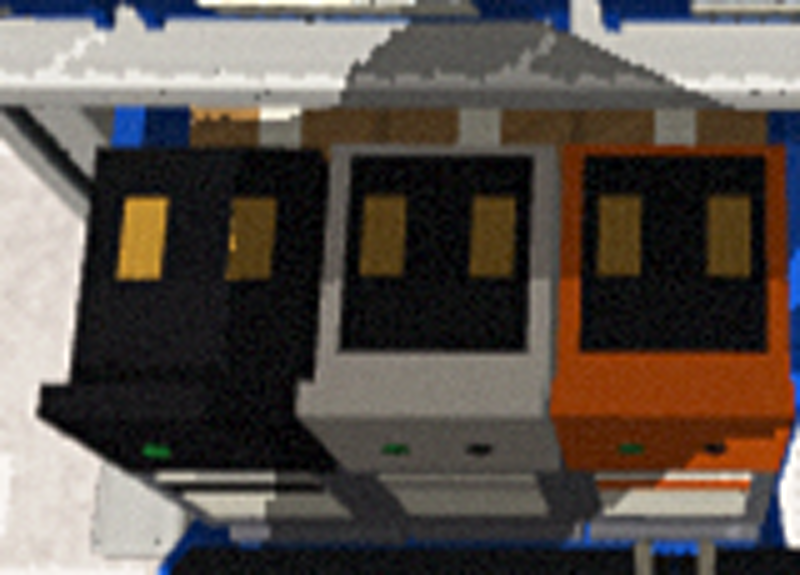

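```bash
sed -i 's/^RACK=.*/RACK=[.6173,.2075,.338]/' h.py; python3 - <<'E'
from h import *
plan(rk(-.0133,-.0565,.1743),RACK[2],30)
E
```

```text
delta [ -3.   -8.9 149.3] dist 149.6 rot [-0.1  -0.05 -0.22] force [0.4 0.5 0.6]
```

```bash
python3 -m handwheel '{"fingers":[0,0,0,0,0,0,0,0,0,0],"delta_pos":[[-3,-9,15],[-3,-9,40],[-3,-9,65],[-3,-9,90],[-3,-9,110],[-3,-9,125],[-3,-9,137],[-3,-9,145],[-3,-9,149],[-3,-9,149]],"rot":[[0,0,0],[0,0,0],[0,0,0],[0,0,0],[0,0,0],[0,0,0],[0,0,0],[0,0,0],[0,0,0],[0,0,0]]}'
python3 - <<'E'
from h import *
plan(rk(-.0133,-.0565,.1743),RACK[2],30)
print(telemetry.state()['q'])
p=wristpic(); save(p,'w4')
im=cv2.imread('pics/w4.png')[60:260,180:480]; cv2.imwrite('pics/w4c.png',cv2.resize(im,None,fx=2.6,fy=2.6,interpolation=cv2.INTER_CUBIC))
E
```

```text
time: 5.58
position: [0.623, 0.1505, 0.1735]
tool_rot: [-0.211, 0.787, -0.56, 0.149]
wrist_force: [-0.6, -0.1, 0.1]
finger_gap: 0.0005
delta [ 0.9 -0.6 -0.6] dist 1.2 rot [-0.01 -0.01 -0.16] force [-0.6 -0.1  0.1]
[ 0.38645895  0.33170343 -0.73738801  2.10016861  0.62834754  0.31558304
 -2.05360959]
```

View pics/w4c.png

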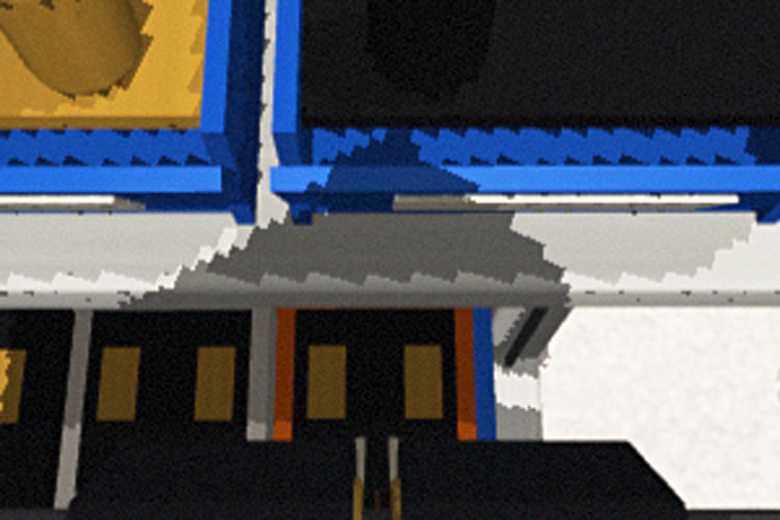

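```bash
python3 -m handwheel '{"fingers":[0,0,0,0,0,0,0,0,0,0],"delta_pos":[[0,5.5,-3],[0,11.5,-6.5],[0,17.5,-9.5],[0,24.5,-13],[0,31,-16],[0,38,-18.5],[0,46,-20.5],[0,52,-22.5],[0,59,-24],[0,59,-24]],"rot":[[0,0,0],[0,0,0],[0,0,0],[0,0,0],[0,0,0],[0,0,0],[0,0,0],[0,0,0],[0,0,0],[0,0,0]]}'
python3 - <<'E'
from h import *
print(telemetry.state()['q'])
p=cams.get_image('side'); save(p,'s2')
for q in ['pack_orange','pack_white','pack_black']: print([(np.round(d['extent']),round(d['confidence'],2)) for d in cams.look_for(q,p)][:2])
E
```

```text
time: 6.47
position: [0.5618, 0.1291, 0.1647]
tool_rot: [-0.211, 0.787, -0.559, 0.15]
wrist_force: [-0.9, -0.1, -0.9]
finger_gap: 0.0005
[ 0.50542103  0.23889251 -0.81540541  2.24476931  0.57274865  0.24105247
 -2.00896629]
[(array([194., 217., 238., 281.]), 0.61), (array([287., 276., 339., 330.]), 0.24)]
[(array([177., 232., 224., 297.]), 0.78)]
[(array([160., 245., 207., 310.]), 0.83), (array([ 96., 165., 251., 336.]), 0.47)]
```

```bash
python3 - <<'E'
import cv2
cv2.imwrite('pics/s2c.png',cv2.resize(cv2.imread('pics/s2.png')[155:345,90:350],None,fx=3,fy=3,interpolation=cv2.INTER_CUBIC))
E
```

```text
(no output)
```

View pics/s2c.png

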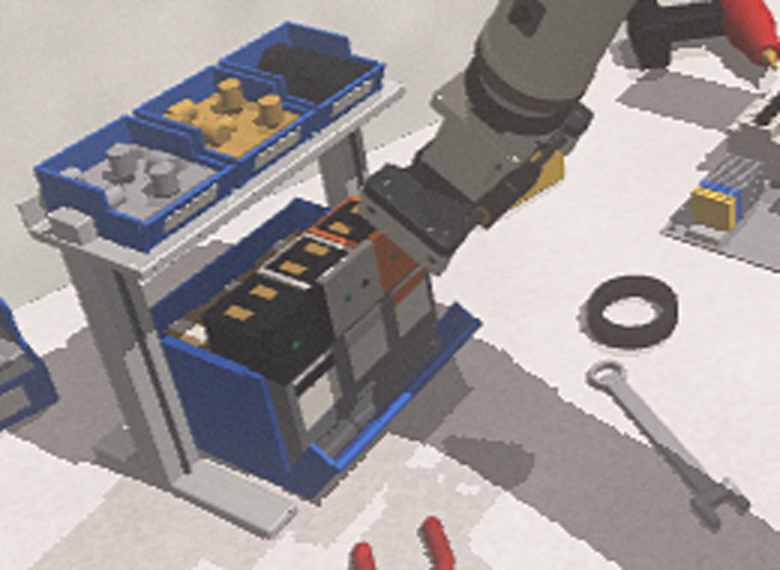

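```bash
python3 - <<'E'
from h import *
np.set_printoptions(precision=1,suppress=True)
print(bot.tcp_to_tips)
p=cams.get_image('side'); im=p['color'].astype(int)
s=telemetry.state(); M=rot(s['tool_rot']).as_matrix()
for y in (0,-.0095,.0095): print('tip',proj(p,[s['position']+M@[0,y,.011]]))
def pk(phi,lx,y,lz):
    c,s_=np.cos(np.radians(phi)),np.sin(np.radians(phi)); return rk(-.031+lx*c-lz*s_,-.0565+y,.005+lz*c+lx*s_)
for phi in (0,10,20,37):
    print(phi,'rimfront',proj(p,[pk(phi,-.005,.027,.164),pk(phi,-.005,-.027,.164)]).ravel(),'backtop',proj(p,[pk(phi,.067,.027,.15),pk(phi,.067,-.027,.15)]).ravel(),'label',proj(p,[pk(phi,-.005,0,.07)]).ravel())
o=(im[...,0]>120)&(im[...,1]>40)&(im[...,1]<110)&(im[...,2]<75)
o[:, :190]=0;o[:,250:]=0
ys,xs=np.nonzero(o[:300]); print(len(xs),xs.min(),xs.max(),ys.min(),ys.max())
im0=cv2.imread('pics/side.png')[...,::-1].astype(int)
print('diff rack black/white area',np.abs(im0-im)[215:330,150:215].mean())
d=(np.abs(im0-im).sum(2)>60)[215:320,195:250].astype(np.uint8)
for r in d[::5,::2]: print(''.join('#' if v else '.' for v in r))
E
```

```text
0.011
tip [[234.  235.3]]
tip [[231.  232.8]]
tip [[237.1 237.9]]
0 rimfront [214.7 233.4 229.1 221.2] backtop [192.1 230.2 207.  218.6] label [227.5 257.2]
10 rimfront [224.6 237.8 238.8 225.3] backtop [200.1 230.  214.9 218.2] label [231.5 259.1]
20 rimfront [234.7 243.8 248.5 230.9] backtop [209.1 231.6 223.7 219.6] label [235.5 261.7]
37 rimfront [250.9 257.1 264.  243.6] backtop [225.8 238.4 239.9 225.8] label [241.7 267.1]
45 193 216 221 239
diff rack black/white area 9.85484949832776
........##############...###
.......##################...
.......###.#.###############
.....##...################.#
.....##.##.#############....
.....########.#########.....
..############.######.......
..######.###########........
...##.#####..#######........
...#########..########....#.
....#.##############.....##.
...#..#######.##.###...#####
......################..####
..###.#####.#.##.###.#######
...####...#####.#..#########
....##......#...############
..............##############
..............##############
.....................#######
..........................##
............................
```

```bash
python3 -m handwheel '{"fingers":[0,0,0,0,0,0,0,0,0,0],"delta_pos":[[0,0,-20],[0,0,-40],[1,-20,-40],[1,-40,-40],[1,-60,-40],[1,-60,-20],[1,-60,0],[1,-60,12],[1,-60,20],[1,-60,20]],"rot":[[0,0,0],[0,0,0],[0,0,0],[0,0,0],[0,0,0],[0,0,0],[0,0,0],[0,0,0],[0,0,0],[0,0,0]]}'
python3 - <<'E'
from h import *
plan(rk(-.0133,-.0565,.1743),RACK[2],30)
E
```

```text
time: 7.55
position: [0.6223, 0.1501, 0.1769]
tool_rot: [-0.212, 0.788, -0.559, 0.149]
wrist_force: [-1.0, -0.6, 0.3]
finger_gap: 0.0002
delta [0.7 0.4 2.7] dist 2.8 rot [ 0.02  0.06 -0.13] force [-1.  -0.6  0.3]
```

```bash
python3 -m handwheel '{"fingers":[0,0,0,0,0,0],"delta_pos":[[0,0,1.5],[0,0,3],[0,0,4.5],[0,0,6],[0,0,7],[0,0,7]],"rot":[[0,0,0],[0,0,0],[0,0,0],[0,0,0],[0,0,0],[0,0,0]]}'
```

```text
time: 8.05
position: [0.6259, 0.1503, 0.1727]
tool_rot: [-0.212, 0.787, -0.559, 0.15]
wrist_force: [0.3, -0.4, -0.6]
finger_gap: 0.0003
```

```bash
python3 -m handwheel '{"fingers":[0,0,0,0],"delta_pos":[[0,0,1.5],[0,0,3],[0,0,3],[0,0,3]],"rot":[[0,0,0],[0,0,0],[0,0,0],[0,0,0]]}'; python3 -m handwheel '{"fingers":[0,0,0,0],"delta_pos":[[0,0,1.5],[0,0,3],[0,0,3],[0,0,3]],"rot":[[0,0,0],[0,0,0],[0,0,0],[0,0,0]]}'
```

```text
time: 8.38
position: [0.6272, 0.1511, 0.1698]
tool_rot: [-0.212, 0.787, -0.559, 0.15]
wrist_force: [0.2, 0.1, -0.1]
finger_gap: 0.0008
time: 8.72
position: [0.6286, 0.1517, 0.1672]
tool_rot: [-0.212, 0.787, -0.559, 0.15]
wrist_force: [0.7, 0.9, -0.3]
finger_gap: 0.0006
```

```bash
python3 -m handwheel '{"fingers":[0,0,0,0,0,0,0,0,0,0],"delta_pos":[[0,4.3,-2.5],[0,8.7,-5],[0,13,-7.5],[0,17.3,-10],[0,21.7,-12.5],[0,26,-14.7],[0,30.6,-17],[0,35,-19],[0,39.7,-21.2],[0,39.7,-21.2]],"rot":[[0,0,0],[0,0,0],[0,0,0],[0,0,0],[0,0,0],[0,0,0],[0,0,0],[0,0,0],[0,0,0],[0,0,0]]}'
python3 - <<'E'
from h import *
np.set_printoptions(precision=1,suppress=True)
p=cams.get_image('side'); save(p,'s3')
a=cv2.imread('pics/s2.png')[210:320,180:260]; b=cv2.imread('pics/s3.png')[210:320,180:260]
cv2.imwrite('pics/cmp.png',np.hstack([cv2.resize(k,None,fx=5,fy=5,interpolation=cv2.INTER_CUBIC) for k in (a,b)]))
E
```

```text
time: 9.55
position: [0.585, 0.1362, 0.1653]
tool_rot: [-0.211, 0.787, -0.559, 0.15]
wrist_force: [-0.4, -0.3, 0.0]
finger_gap: 0.0007
```

View pics/cmp.png

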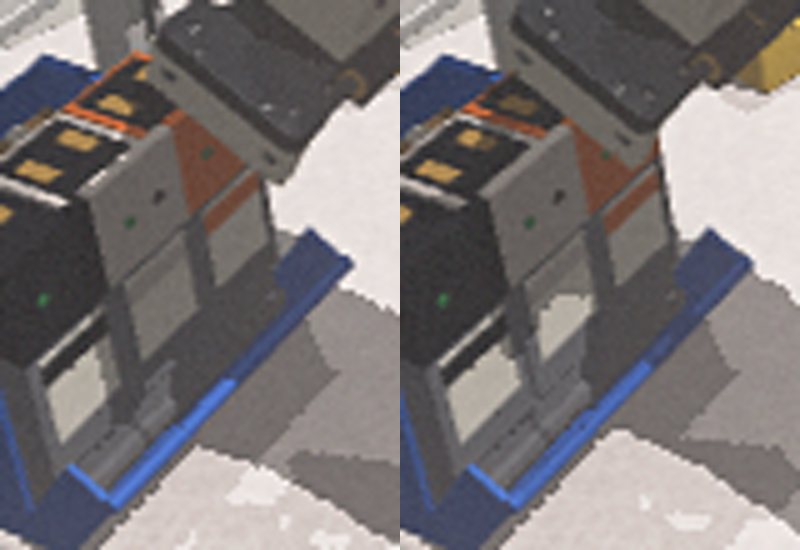

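```bash
python3 -m handwheel '{"fingers":[0,0,0,0,0,0,0,0,0,0],"delta_pos":[[0,0,-20],[0,0,-36],[0,-20,-36],[0,-41,-36],[0,-41,-20],[0,-41,0],[0,-41,12],[0,-41,20],[0,-41,22],[0,-41,22]],"rot":[[0,0,0],[0,0,0],[0,0,0],[0,0,0],[0,0,0],[0,0,0],[0,0,0],[0,0,0],[0,0,0],[0,0,0]]}'
for i in 1 ; do python3 -m handwheel '{"fingers":[0,0,0],"delta_pos":[[0,0,1],[0,0,2],[0,0,2]],"rot":[[0,0,0],[0,0,0],[0,0,0]]}'; done; python3 -m handwheel '{"fingers":[0,0,0],"delta_pos":[[0,0,1],[0,0,2],[0,0,2]],"rot":[[0,0,0],[0,0,0],[0,0,0]]}'; python3 -m handwheel '{"fingers":[0,0,0],"delta_pos":[[0,0,1],[0,0,2],[0,0,2]],"rot":[[0,0,0],[0,0,0],[0,0,0]]}'
```

```text
time: 10.43
position: [0.63, 0.1526, 0.1667]
tool_rot: [-0.212, 0.788, -0.559, 0.15]
wrist_force: [-0.4, -0.1, 0.8]
finger_gap: 0.0004
time: 10.68
position: [0.6312, 0.1523, 0.1661]
tool_rot: [-0.212, 0.787, -0.559, 0.15]
wrist_force: [-0.3, -0.4, 0.1]
finger_gap: 0.0008
time: 10.93
position: [0.6321, 0.1525, 0.164]
tool_rot: [-0.212, 0.787, -0.559, 0.15]
wrist_force: [0.7, -0.3, -1.0]
finger_gap: 0.0004
time: 11.18
position: [0.6329, 0.1531, 0.1619]
tool_rot: [-0.212, 0.787, -0.559, 0.15]
wrist_force: [-0.3, 0.4, -0.1]
finger_gap: 0.0003
```

```bash
python3 -m handwheel '{"fingers":[0,0,0,0,0],"delta_pos":[[0,5,-3],[0,10.4,-6],[0,11,-4.5],[0,11.5,-3.5],[0,11.5,-3.5]],"rot":[[0,0,0],[0,0,0],[0,0,0],[0,0,0],[0,0,0]]}'; python3 -m handwheel '{"fingers":[0,0,0],"delta_pos":[[0,0.5,1],[0,1,1.7],[0,1,1.7]],"rot":[[0,0,0],[0,0,0],[0,0,0]]}'; python3 - <<'E'
from h import *
s=telemetry.state(); M=rot(s['tool_rot']).as_matrix(); t=s['position']+M@[0,0,.011]; d=t[:2]-RACK[:2]; c,n=np.cos(RACK[2]),np.sin(RACK[2]); print('tip rack',c*d[0]+n*d[1],-n*d[0]+c*d[1],t[2],s['wrist_force'],s['wrist_torque'])
p=wristpic(); save(p,'w5')
q=cams.get_image('side'); save(q,'s4'); print(proj(q,[t, s['position'],s['position']+M@[0,0,-.04]]))
a=cv2.resize(cv2.imread('pics/w5.png')[60:250,220:440],None,fx=2.4,fy=2.4,interpolation=cv2.INTER_CUBIC)
b=cv2.resize(cv2.imread('pics/s4.png')[190:300,170:280],None,fx=5,fy=5,interpolation=cv2.INTER_CUBIC)[:, :]
c=np.zeros((550,800,3),np.uint8); c[:,:550]=b
a=cv2.resize(cv2.imread('pics/w5.png')[100:250,280:380],(250,375),interpolation=cv2.INTER_CUBIC); c[:375,550:]=a
cv2.imwrite('pics/c5.png',c)
E
```

```text
time: 11.6
position: [0.6221, 0.1493, 0.1596]
tool_rot: [-0.212, 0.787, -0.559, 0.15]
wrist_force: [0.5, 0.4, 1.1]
finger_gap: 0.0004
time: 11.85
position: [0.622, 0.1493, 0.1573]
tool_rot: [-0.212, 0.787, -0.559, 0.15]
wrist_force: [0.1, 0.2, 1.2]
finger_gap: 0.0003
tip rack -0.009348898508684119 -0.056446108898099534 0.14781648688516116 [0.08492644 0.18670375 1.23963609] [-0.07870779  0.27239364 -0.0239489 ]
[[214.6227467  231.35952049]
 [215.8060143  228.82206625]
 [220.2654761  219.2589883 ]]
```

View pics/c5.png

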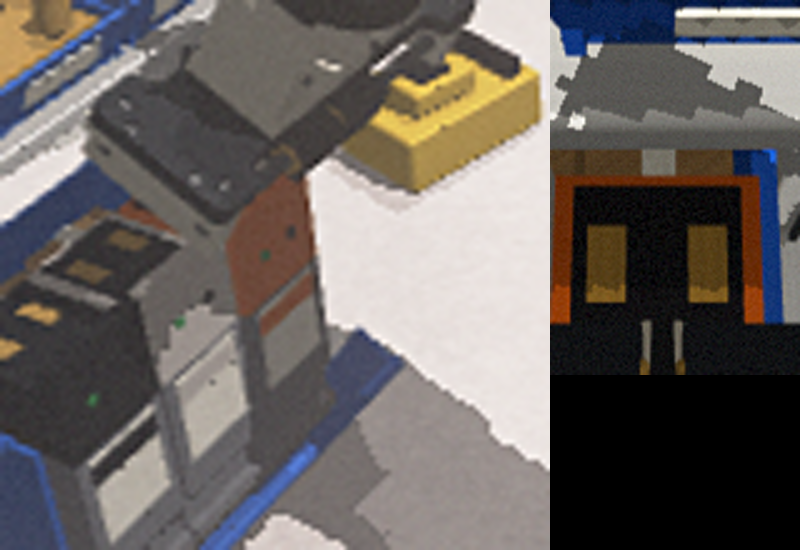

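```bash
python3 - <<'E'
from h import *
np.set_printoptions(precision=4,suppress=True)
p=wristpic()
c,n=np.cos(RACK[2]),np.sin(RACK[2])
def tor(X): d=X[:2]-RACK[:2]; return np.array([c*d[0]+n*d[1],-n*d[0]+c*d[1],X[2]])
for z in (.155,.145,.165): print(z,[tor(ray(p,uv,z)) for uv in ((281,170.8),(366,170.8))])
print('tier',tor(ray(p,(330,159.5),.235)))
print(telemetry.state()['wrist_force'],telemetry.state()['wrist_torque'])
o=[(np.round(d['extent']),round(d['confidence'],2)) for d in cams.look_for('pack_orange',p)];print(o)
# rack-frame pred of rear-top line for phi
for phi in (0,5,10,15,20):
    a=np.radians(phi); x=-.031+.067*np.cos(a)-.15*np.sin(a); z=.005+.15*np.cos(a)+.067*np.sin(a)
    print(phi,proj(p,[rk(x,-.0295,z),rk(x,-.0835,z)]).round(1).ravel())
E
```

```text
0.155 [array([ 0.0314, -0.0285,  0.155 ]), array([ 0.0312, -0.0852,  0.155 ])]
0.145 [array([ 0.0353, -0.0269,  0.145 ]), array([ 0.0351, -0.0867,  0.145 ])]
0.165 [array([ 0.0275, -0.0301,  0.165 ]), array([ 0.0273, -0.0837,  0.165 ])]
tier [ 0.0047 -0.0596  0.235 ]
[0.9986 0.0922 1.2394] [-0.1236  0.3178 -0.0182]
[(array([282., 167., 366., 232.]), 0.62)]
0 [282.7 164.4 363.2 164.1]
5 [280.9 180.5 365.  180.3]
10 [279.1 199.4 366.8 199.2]
15 [277.4 220.8 368.4 220.6]
20 [276.  244.6 369.9 244.3]
```

```bash
python3 -m handwheel '{"fingers":[0,0,0,0,0],"delta_pos":[[0,5.3,-2.7],[0,10.7,-5.4],[0,15.5,-7.7],[0,20.5,-10.1],[0,20.5,-10.1]],"rot":[[0,0,0],[0,0,0],[0,0,0],[0,0,0],[0,0,0]]}'; python3 - <<'E'
from h import *
p=wristpic(); save(p,'w6'); print(telemetry.state()['q'])
for phi in (0,5,10,15,20):
    a=np.radians(phi); x=-.031+.067*np.cos(a)-.15*np.sin(a); z=.005+.15*np.cos(a)+.067*np.sin(a)
    print(phi,proj(p,[rk(x,-.0295,z),rk(x,-.0835,z)]).round(1).ravel())
g=p['color'].astype(int)[150:240,345:362:4]
o=p['color'].astype(int); print([(r,o[r,324].tolist()) for r in range(120,236,4)])
print([(np.round(d['extent']),round(d['confidence'],2)) for d in cams.look_for('pack_orange',p)])
E
```

```text
time: 12.47
position: [0.5984, 0.1409, 0.155]
tool_rot: [-0.211, 0.788, -0.559, 0.15]
wrist_force: [0.4, -0.7, -0.4]
finger_gap: 0.0007
[ 0.40434585  0.32180657 -0.73941445  2.1696519   0.72448802  0.26143522
 -2.14674336]
0 [283.2 129.1 362.  128.8]
5 [281.4 143.3 363.8 143.1]
10 [279.7 160.3 365.4 160. ]
15 [278.2 179.8 367.  179.6]
20 [276.8 201.7 368.3 201.5]
[(120, [114, 113, 105]), (124, [112, 106, 98]), (128, [113, 108, 98]), (132, [110, 111, 98]), (136, [113, 110, 101]), (140, [116, 111, 100]), (144, [113, 107, 101]), (148, [113, 110, 99]), (152, [114, 111, 101]), (156, [78, 64, 44]), (160, [65, 50, 31]), (164, [111, 47, 11]), (168, [18, 16, 15]), (172, [13, 12, 9]), (176, [27, 24, 22]), (180, [20, 18, 22]), (184, [23, 24, 22]), (188, [20, 20, 17]), (192, [15, 13, 10]), (196, [23, 23, 24]), (200, [21, 18, 19]), (204, [16, 9, 14]), (208, [21, 20, 17]), (212, [24, 23, 26]), (216, [19, 17, 23]), (220, [17, 17, 17]), (224, [22, 22, 24]), (228, [22, 18, 22]), (232, [12, 13, 16])]
[(array([283., 163., 364., 232.]), 0.85)]
```

```bash
python3 -m handwheel '{"fingers":[0,0,0,0,0,0,0],"delta_pos":[[0,6.8,-2.7],[0,13.6,-5],[0,20.4,-7],[0,27,-8.7],[0,34,-10.2],[0,37,-10.8],[0,37,-10.8]],"rot":[[0,0,0],[0,0,0],[0,0,0],[0,0,0],[0,0,0],[0,0,0],[0,0,0]]}'; python3 - <<'E'
from h import *
p=wristpic(); print(telemetry.state()['q'])
for phi in (10,15,20,25,30,37):
    a=np.radians(phi); x=-.031+.067*np.cos(a)-.15*np.sin(a); z=.005+.15*np.cos(a)+.067*np.sin(a)
    print(phi,proj(p,[rk(x,-.0295,z),rk(x,-.0835,z)]).round(1).ravel())
print([(np.round(d['extent']),round(d['confidence'],2)) for d in cams.look_for('pack_orange',p)])
o=p['color'].astype(int)[:,300]; print([(r,o[r].tolist()) for r in range(100,236,3) if o[r,0]-o[r,2]>50])
E
```

```text
time: 13.15
position: [0.5638, 0.1288, 0.1459]
tool_rot: [-0.211, 0.787, -0.559, 0.15]
wrist_force: [0.2, 0.0, -0.1]
finger_gap: 0.0002
[ 0.45659451  0.27938119 -0.76908464  2.2550932   0.76487107  0.21012933
 -2.19043486]
10 [280.  100.9 365.3 100.6]
15 [278.5 118.1 366.8 117.9]
20 [277.1 138.  368.1 137.7]
25 [276.  160.1 369.3 159.9]
30 [275.3 184.  370.1 183.8]
37 [274.7 219.3 370.8 219.1]
[(array([277., 159., 370., 230.]), 0.78), (array([  0.,   0., 520., 254.]), 0.24)]
[(100, [166, 123, 66]), (103, [171, 129, 73]), (106, [168, 124, 71]), (109, [171, 125, 75]), (112, [174, 132, 75]), (115, [121, 88, 47]), (121, [131, 98, 54]), (175, [115, 49, 13]), (178, [109, 40, 7]), (181, [112, 45, 8]), (184, [108, 43, 7]), (187, [136, 55, 1]), (190, [130, 53, 12]), (211, [119, 91, 27]), (214, [112, 83, 26]), (217, [115, 76, 29]), (220, [122, 91, 37]), (223, [114, 84, 24]), (226, [120, 89, 36])]
```

```bash
python3 -m handwheel '{"fingers":[0,0,0,0],"delta_pos":[[0,3,-1],[0,3,-1],[0,3,-1],[0,3,-1]],"rot":[[0,0,0],[0,0,0],[0,0,0],[0,0,0]]}'; python3 - <<'E'
from h import *
p=wristpic(); save(p,'w7')
for phi in (20,25,30,37):
    a=np.radians(phi); x=-.031+.067*np.cos(a)-.15*np.sin(a); z=.005+.15*np.cos(a)+.067*np.sin(a)
    print(phi,proj(p,[rk(x,-.0295,z),rk(x,-.0835,z)]).round(1).ravel())
print([(np.round(d['extent']),round(d['confidence'],2)) for d in cams.look_for('pack_orange',p)])
o=p['color'].astype(int)[:,285]; print([(r,o[r].tolist()) for r in range(100,236,3) if o[r,0]-o[r,2]>50])
E
```

```text
time: 13.58
position: [0.5622, 0.1285, 0.1461]
tool_rot: [-0.212, 0.787, -0.559, 0.15]
wrist_force: [0.7, -0.8, -0.0]
finger_gap: 0.0009
20 [277.6 135.7 368.3 135.5]
25 [276.5 157.7 369.4 157.4]
30 [275.7 181.5 370.3 181.2]
37 [275.2 216.6 371.  216.3]
[(array([278., 154., 367., 231.]), 0.86)]
[(193, [124, 51, 7]), (196, [118, 46, 9]), (199, [115, 45, 2]), (202, [119, 43, 4]), (205, [116, 45, 2]), (208, [115, 50, 9]), (211, [122, 53, 19]), (214, [121, 51, 10]), (217, [124, 48, 7]), (220, [132, 55, 7])]
```

```bash
python3 -m handwheel '{"fingers":[0,0,0,0,0,0],"delta_pos":[[0,-1,-10],[0,-1,-25],[0,-1,-50],[0,-1,-80],[0,-1,-100],[0,-1,-100]],"rot":[[0,0,0],[0,0,0],[0,0,0],[0,0,0],[0,0,0],[0,0,0]]}'; python3 - <<'E'
from h import *
p=wristpic(); save(p,'w8'); print(telemetry.state()['q'])
def corners(phi,pts):
    a=np.radians(phi);c,s=np.cos(a),np.sin(a); return proj(p,[rk(-.031+lx*c-lz*s,-.0565+y,.005+lz*c+lx*s) for lx,y,lz in pts]).round(1).ravel()
for phi in (0,20,25,30,37): print(phi,corners(phi,[(.067,.027,.15),(.067,-.027,.15),(.003,.027,.164),(.003,-.027,.164)]))
print([(n,[(np.round(d['extent']),round(d['confidence'],2)) for d in cams.look_for(n,p)]) for n in('pack_orange','pack_white','pack_black')])
for col in (300,315,335,350):
  o=p['color'].astype(int)[:,col]; print(col,[r for r in range(60,236) if o[r,0]-o[r,2]>60 and o[r,1]<80])
q=cams.get_image('side'); save(q,'s5')
print([(n,[(np.round(d['extent']),round(d['confidence'],2)) for d in cams.look_for(n,q)]) for n in('pack_orange','pack_white','pack_black')])
E
```

```text
time: 14.18
position: [0.5217, 0.1041, 0.2128]
tool_rot: [-0.2, 0.786, -0.566, 0.15]
wrist_force: [-0.8, -1.1, 0.7]
finger_gap: 0.0005
[ 1.05316157  0.05658362 -1.27438277  2.26799914  0.01955099  0.35338557
 -1.47065473]
0 [281.3  76.8 338.7  76.2 277.7 131.7 341.9 130.9]
20 [277.9 122.5 341.5 121.7 277.8 199.1 343.4 198.1]
25 [277.5 137.7 342.1 136.9 278.4 216.3 343.5 215.2]
30 [277.3 154.1 342.6 153.2 279.1 232.7 343.4 231.7]
37 [277.4 178.1 343.1 177.2 280.5 254.1 343.2 253. ]
[('pack_orange', [(array([280., 140., 343., 233.]), 0.89), (array([  0.,   0., 430., 222.]), 0.54)]), ('pack_white', [(array([211.,  76., 292., 193.]), 0.61)]), ('pack_black', [(array([143.,  78., 247., 193.]), 0.73)])]
300 [165, 166, 167, 168, 169, 170, 171, 172, 173, 174, 175, 176, 177, 178, 179, 180, 181, 195, 197, 198, 199, 200, 204, 206, 208, 209, 210, 212, 214, 215]
315 [164, 165, 166, 167, 168, 169, 170, 171, 172, 173, 174, 175, 176, 177, 178, 179, 180, 181]
335 [164, 165, 166, 167, 168, 169, 170, 171, 172, 173, 174, 175, 176, 177, 178, 179, 180, 181]
350 []
[('pack_orange', [(array([218., 227., 265., 281.]), 0.79)]), ('pack_white', [(array([176., 233., 222., 297.]), 0.8)]), ('pack_black', [(array([159., 243., 207., 311.]), 0.73)])]
```

```bash
python3 - <<'E'
from h import *
plan(rk(-.106,-.0565,.174),RACK[2],22)
E
```

```text
delta [-9.1  2.7 42. ] dist 43.0 rot [-6.94 -0.87 -0.56] force [-0.1  0.3  0.4]
```

```bash
python3 -m handwheel '{"fingers":[1,1,1,1,1,1],"delta_pos":[[-4,1,10],[-9,3,20],[-9,3,30],[-9,3,30],[-9,3,30],[-9,3,30]],"rot":[[-2,0,0],[-5,-1,0],[-7,-1,-0.5],[-7,-1,-0.5],[-7,-1,-0.5],[-7,-1,-0.5]]}'; python3 - <<'E'
from h import *
plan(rk(-.080,-.0565,.1086),RACK[2],22)
print(telemetry.state()['q'])
E
```

```text
time: 15.08
position: [0.5296, 0.1176, 0.1842]
tool_rot: [-0.156, 0.801, -0.568, 0.109]
wrist_force: [-0.7, -0.6, 0.7]
finger_gap: 0.0363
delta [ 0.9 -1.9 82.3] dist 82.3 rot [ 0.06  0.16 -0.04] force [-0.7 -0.6  0.7]
[ 0.73656971  0.23137015 -1.06620406  2.17434019  0.3798227   0.4949496
 -1.81466022]
```

```bash
python3 -m handwheel '{"fingers":[1,1,1,1,1,1,1,1,1,1],"delta_pos":[[1,-2,0],[1,-2,0],[1,-2,0],[1,-2,0],[1,-2,0],[1,-2,3],[1,-2,6],[1,-2,10],[1,-2,14],[1,-2,14]],"rot":[[0,0,0],[0,0,0],[0,0,0],[0,0,0],[0,0,0],[0,0,0],[0,0,0],[0,0,0],[0,0,0],[0,0,0]]}'; python3 -m handwheel '{"fingers":[1,1,1,1,1,1,1],"delta_pos":[[0,0,10],[0,0,20],[0,0,30],[0,0,38],[0,0,45],[0,0,50],[0,0,50]],"rot":[[0,0,0],[0,0,0],[0,0,0],[0,0,0],[0,0,0],[0,0,0],[0,0,0]]}'; python3 - <<'E'
from h import *
plan(rk(-.080,-.0565,.1086),RACK[2],22)
print(telemetry.state()['q'])
p=wristpic(); save(p,'w9')
print([(n,[(np.round(d['extent']),round(d['confidence'],2)) for d in cams.look_for(n,p)]) for n in('pack_orange',)])
E
```

```text
time: 15.92
position: [0.5371, 0.1181, 0.1715]
tool_rot: [-0.156, 0.801, -0.568, 0.109]
wrist_force: [-0.2, 0.5, 0.1]
finger_gap: 0.092
time: 16.5
position: [0.5547, 0.1246, 0.1251]
tool_rot: [-0.155, 0.801, -0.568, 0.109]
wrist_force: [-0.3, 1.3, 0.1]
finger_gap: 0.0917
delta [-0.9  0.  17.7] dist 17.8 rot [ 0.13  0.12 -0.09] force [-0.3  1.3  0.1]
[ 0.47776594  0.36313941 -0.82641722  2.17036786  0.63995182  0.3992615
 -2.05204051]
[('pack_orange', [(array([269., 119., 373., 315.]), 0.63)])]
```

```bash
python3 -m handwheel '{"fingers":[1,1,1,1],"delta_pos":[[0,0,4],[0,0,8],[0,0,10],[0,0,10]],"rot":[[0,0,0],[0,0,0],[0,0,0],[0,0,0]]}'; python3 -m handwheel '{"fingers":[1,1,1,1],"delta_pos":[[0,0,3],[0,0,6],[0,0,7],[0,0,7]],"rot":[[0,0,0],[0,0,0],[0,0,0],[0,0,0]]}'; python3 -m handwheel '{"fingers":[0,0,0,0,0,0,0,0,0,0],"delta_pos":[[0,0,0],[0,0,0],[0,0,0],[0,0,0],[0,0,0],[0,0,0],[0,0,0],[0,0,0],[0,0,0],[0,0,0]],"rot":[[0,0,0],[0,0,0],[0,0,0],[0,0,0],[0,0,0],[0,0,0],[0,0,0],[0,0,0],[0,0,0],[0,0,0]]}'
```

```text
time: 16.93
position: [0.5586, 0.1253, 0.1165]
tool_rot: [-0.156, 0.801, -0.568, 0.109]
wrist_force: [0.8, 0.1, -0.1]
finger_gap: 0.0919
time: 17.27
position: [0.561, 0.1264, 0.11]
tool_rot: [-0.156, 0.801, -0.568, 0.109]
wrist_force: [-0.2, -0.5, 0.2]
finger_gap: 0.0916
time: 18.1
position: [0.5611, 0.1264, 0.1104]
tool_rot: [-0.156, 0.801, -0.568, 0.109]
wrist_force: [-0.1, 0.4, -0.3]
finger_gap: 0.0538
```

```bash
python3 -m handwheel '{"fingers":[0,0,0,0,0,0,0,0,0,0],"delta_pos":[[0,-1,-3],[0,-3,-7],[0,-5,-12],[0,-8,-19],[0,-11,-28],[0,-15,-37],[0,-19,-46],[0,-22,-55],[0,-25,-63],[0,-28,-69]],"rot":[[0,0,0],[0,0,0],[0,0,0],[0,0,0],[0,0,0],[0,0,0],[0,0,0],[0,0,0],[0,0,0],[0,0,0]]}'; python3 - <<'E'
from h import *
print(telemetry.state()['q'])
q=cams.get_image('side'); save(q,'s6')
print([(n,[(np.round(d['extent']),round(d['confidence'],2)) for d in cams.look_for(n,q)]) for n in('pack_orange','pack_white','pack_black')])
E
```

```text
time: 18.93
position: [0.5612, 0.1262, 0.1859]
tool_rot: [-0.156, 0.801, -0.568, 0.11]
wrist_force: [-0.0, -0.2, -2.6]
finger_gap: 0.054
[ 0.63744857  0.29186567 -0.99593422  2.10531901  0.46050151  0.52694506
 -1.88532208]
[('pack_orange', [(array([208., 212., 262., 261.]), 0.73)]), ('pack_white', [(array([177., 232., 221., 298.]), 0.57)]), ('pack_black', [(array([160., 245., 205., 311.]), 0.63)])]
```

```bash
python3 -m handwheel '{"fingers":[0,0,0,0,0,0,0,0,0,0],"delta_pos":[[0,3,-4],[0,8,-9],[0,14,-15],[0,20,-21],[0,26,-27],[0,32,-33],[0,38,-39],[0,43,-43],[0,46,-46],[0,46,-46]],"rot":[[0,0,0],[-1,0,0],[-2,0,0],[-4,0,0],[-6,0,0],[-8,0,0],[-10,0,0],[-11,0,0],[-12,0,0],[-12,0,0]]}'; python3 - <<'E'
from h import *
print(telemetry.state()['q'])
q=cams.get_image('side'); save(q,'s7')
print([(n,[(np.round(d['extent']),round(d['confidence'],2)) for d in cams.look_for(n,q)]) for n in('pack_orange','pack_white','pack_black')])
p=wristpic(); save(p,'w10'); print(cams.look_for('pack_orange',p)[:1])
s=telemetry.state(); M=rot(s['tool_rot']).as_matrix()
for rel in (-5,0,5,10,15,20,25): # pack tilt relative to tool
    a=np.radians(rel); u=np.array([0,np.sin(a),-np.cos(a)]) # pack up in tool frame (tilts to +y = robot side)
    f=np.array([0,-np.cos(a),-np.sin(a)]) # pack +x in tool frame
    G=np.array([0,0,-.008]); P=lambda lx,y,lz: s['position']+M@(G+f*(lx-.025)+u*(lz-.120)+np.array([y,0,0]))
    pts=[P(.067,y,.15) for y in(-.027,.027)]+[P(-.005,y,.03) for y in(-.027,.027)]
    print(rel,proj(p,pts[:2]).round(0).ravel(),'side',proj(q,pts).round(0).ravel())
E
```

```text
time: 19.97
position: [0.5045, 0.1065, 0.2103]
tool_rot: [-0.071, 0.813, -0.576, 0.049]
wrist_force: [0.1, -0.3, -4.3]
finger_gap: 0.0538
[ 0.71284847  0.26674639 -1.08440058  2.0228526   0.31585661  0.83893558
 -1.76425574]
[('pack_orange', [(array([227., 208., 282., 266.]), 0.84)]), ('pack_white', [(array([178., 234., 222., 296.]), 0.93)]), ('pack_black', [(array([160., 247., 207., 308.]), 0.61)])]
[{'extent': [267.5, 125.6, 386.0, 310.1], 'confidence': 0.95}]
-5 [265. 179. 380. 179.] side [233. 211. 248. 199. 262. 263. 275. 249.]
0 [263. 186. 381. 186.] side [234. 210. 249. 198. 259. 262. 272. 249.]
5 [262. 194. 383. 194.] side [235. 209. 250. 197. 256. 262. 269. 248.]
10 [261. 202. 384. 202.] side [237. 208. 251. 196. 253. 261. 266. 247.]
15 [260. 211. 385. 211.] side [238. 208. 253. 196. 251. 259. 264. 246.]
20 [259. 221. 385. 221.] side [239. 207. 254. 195. 248. 258. 261. 245.]
25 [258. 232. 386. 232.] side [241. 207. 255. 195. 245. 256. 258. 243.]
```

```bash
python3 - <<'E'
import cv2
im=cv2.imread('pics/w10.png')[...,::-1].astype(int)
for c in (300,325,350): print(c,[(r,im[r,c].tolist()) for r in range(120,300,4)])
E
```

```text
300 [(120, [25, 47, 99]), (124, [54, 54, 55]), (128, [67, 68, 72]), (132, [51, 50, 51]), (136, [48, 50, 51]), (140, [48, 48, 48]), (144, [125, 119, 107]), (148, [124, 122, 108]), (152, [128, 123, 113]), (156, [123, 117, 108]), (160, [127, 122, 109]), (164, [130, 128, 115]), (168, [44, 43, 43]), (172, [45, 44, 56]), (176, [108, 46, 1]), (180, [111, 43, 10]), (184, [111, 46, 2]), (188, [109, 43, 0]), (192, [114, 51, 16]), (196, [113, 51, 14]), (200, [114, 44, 6]), (204, [108, 44, 0]), (208, [105, 40, 2]), (212, [119, 48, 3]), (216, [141, 59, 15]), (220, [6, 10, 10]), (224, [13, 7, 20]), (228, [19, 15, 14]), (232, [18, 5, 14]), (236, [0, 0, 0]), (240, [85, 63, 22]), (244, [88, 63, 21]), (248, [112, 81, 31]), (252, [82, 60, 23]), (256, [22, 28, 28]), (260, [37, 42, 41]), (264, [36, 39, 40]), (268, [37, 39, 38]), (272, [49, 45, 44]), (276, [41, 44, 45]), (280, [38, 41, 42]), (284, [18, 18, 19]), (288, [14, 12, 16]), (292, [20, 8, 9]), (296, [115, 44, 5])]
325 [(120, [14, 53, 116]), (124, [50, 46, 51]), (128, [60, 59, 59]), (132, [51, 51, 51]), (136, [49, 51, 50]), (140, [47, 50, 54]), (14
[... 1063 characters left out ...]
(164, [134, 127, 116]), (168, [45, 45, 48]), (172, [61, 54, 51]), (176, [111, 47, 3]), (180, [108, 41, 7]), (184, [109, 39, 4]), (188, [111, 46, 6]), (192, [111, 42, 4]), (196, [112, 45, 5]), (200, [111, 45, 4]), (204, [109, 44, 6]), (208, [115, 47, 9]), (212, [123, 46, 9]), (216, [141, 55, 10]), (220, [1, 9, 8]), (224, [14, 20, 16]), (228, [4, 8, 1]), (232, [5, 9, 12]), (236, [9, 11, 13]), (240, [80, 53, 15]), (244, [74, 51, 16]), (248, [78, 54, 12]), (252, [83, 59, 23]), (256, [28, 28, 29]), (260, [39, 37, 39]), (264, [44, 47, 42]), (268, [54, 51, 51]), (272, [51, 50, 52]), (276, [39, 42, 42]), (280, [47, 48, 48]), (284, [7, 13, 6]), (288, [8, 7, 6]), (292, [6, 0, 3]), (296, [102, 43, 5])]
```

```bash
cat >> h.py <<'E'
def packpts(s,rel,a,b,pts):
    M=rot(s['tool_rot']).as_matrix(); t=np.radians(rel); u=np.array([0,np.sin(t),-np.cos(t)]); f=np.array([0,-np.cos(t),-np.sin(t)])
    return np.array([s['position']+M@(np.array([y,0,-.008])+f*(lx-a)+u*(lz-b)) for lx,y,lz in pts])
E
python3 - <<'E'
from h import *
p=wristpic(); s=telemetry.state(); im=p['color'].astype(int)
print([ (r) for r in range(110,235) if abs(im[r,325]-im[r-1,325]).sum()>40])
for rel in (10,13,15,17):
  for a,b in ((.025,.120),(.025,.110),(.020,.12)):
    print(rel,a,b,proj(p,packpts(s,rel,a,b,[(.067,0,.15),(.067,0,.01),(.067,.027,.15),(.067,-.027,.15)])).round(1).ravel(), packpts(s,rel,a,b,[(.031,0,0)]).round(4)[0])
E
```

```text
[115, 122, 123, 141, 142, 166, 167, 173, 174, 218, 219]
10 0.025 0.12 [322.3 202.  323.5 134.6 383.7 202.  260.9 202. ] [0.5473 0.1215 0.1072]
10 0.025 0.11 [322.2 212.3 323.4 137.1 388.2 212.2 256.1 212.3] [0.5441 0.1204 0.1166]
10 0.02 0.12 [322.3 191.5 323.5 128.8 384.7 191.5 259.9 191.5] [0.5517 0.1231 0.1089]
13 0.025 0.12 [322.3 207.5 323.5 128.5 384.3 207.4 260.3 207.5] [0.5527 0.1234 0.1098]
13 0.025 0.11 [322.1 219.4 323.4 131.5 388.8 219.4 255.5 219.4] [0.549  0.1221 0.119 ]
13 0.02 0.12 [322.3 197.2 323.4 122.6 385.4 197.2 259.1 197.2] [0.557  0.125  0.1117]
15 0.025 0.12 [322.3 211.2 323.4 124.4 384.7 211.2 259.9 211.2] [0.5562 0.1247 0.1117]
15 0.025 0.11 [322.1 224.3 323.4 127.7 389.1 224.3 255.2 224.3] [0.5522 0.1233 0.1207]
15 0.02 0.12 [322.3 201.2 323.4 118.5 385.9 201.2 258.6 201.2] [0.5605 0.1262 0.1138]
17 0.025 0.12 [322.3 215.1 323.4 120.4 385.1 215.1 259.5 215.1] [0.5597 0.1259 0.1137]
17 0.025 0.11 [322.1 229.2 323.4 124.  389.4 229.2 254.9 229.2] [0.5554 0.1244 0.1226]
17 0.02 0.12 [322.2 205.3 323.4 114.3 386.3 205.3 258.2 205.3] [0.5639 0.1274 0.116 ]
```

```bash
python3 - <<'E'
from h import *
plan([.4772,-.2907,.2423],.29,-15.5)
E
```

```text
delta [365.7 149.1 -59.6] dist 399.4 rot [-2.545e+01 -2.000e-02  2.700e+00] force [-0.4 -0.6 -3.4]
```

```bash
python3 -m handwheel '{"fingers":[0,0,0,0,0,0,0,0,0,0],"delta_pos":[[2,4,-12],[10,10,-26],[22,17,-38],[38,24,-45],[58,32,-49],[80,40,-51],[104,49,-53],[128,58,-55],[152,66,-56],[176,74,-57]],"rot":[[-1,0,0],[-2,0,0],[-4,0,0],[-6,0,0],[-8,0,1],[-10,0,1],[-12,0,1],[-14,0,1],[-16,0,1],[-18,0,2]]}'; python3 - <<'E'
from h import *
plan([.4772,-.2907,.2423],.29,-15.5); print(telemetry.state()['q'])
E
```

```text
time: 21.15
position: [0.4853, -0.0883, 0.2533]
tool_rot: [0.056, 0.803, -0.591, -0.043]
wrist_force: [0.6, -0.5, -3.8]
finger_gap: 0.0541
delta [190.9  65.7  20. ] dist 202.8 rot [-7.42 -0.02  0.69] force [ 0.6 -0.5 -3.8]
[ 0.86710544  0.38780627 -0.9791893   1.77361223  0.35842189  1.3075271
 -1.48976323]
```

```bash
python3 -m handwheel '{"fingers":[0,0,0,0,0,0,0,0,0,0],"delta_pos":[[24,8,3],[48,17,6],[72,25,8],[96,33,10],[120,41,12],[142,49,14],[162,56,17],[178,61,19],[187,64,20],[191,66,20]],"rot":[[-1,0,0],[-2,0,0],[-3,0,0],[-4,0,0],[-5,0,0],[-6,0,0],[-7,0,0],[-7.4,0,0.7],[-7.4,0,0.7],[-7.4,0,0.7]]}'; python3 -m handwheel '{"fingers":[0,0,0],"delta_pos":[[0,0,0],[0,0,0],[0,0,0]],"rot":[[0,0,0],[0,0,0],[0,0,0]]}'; python3 - <<'E'
from h import *
from scipy.optimize import least_squares
plan([.4772,-.2907,.2423],.29,-15.5); print(telemetry.state()['q'])
p=wristpic(); s=telemetry.state(); save(p,'w11'); im=p['color'].astype(int)
for c in (290,325,360): print(c,[(r) for r in range(60,300) if abs(im[r,c]-im[r-1,c]).sum()>45])
for r in (190,205): print(r,[(c) for c in range(230,420) if abs(im[r,c]-im[r,c-1]).sum()>45])
for rel in (12,15.5,18): print(rel,proj(p,packpts(s,rel,.025,.12,[(.067,0,.15),(.067,0,.01),(.067,.027,.15),(.067,-.027,.15),(.067,.027,.08),(.067,-.027,.08)])).round(1).ravel())
q=cams.get_image('side');save(q,'s8')
print([(np.round(d['extent']),round(d['confidence'],2)) for d in cams.look_for('pack_orange',q)])
P=proj(q,packpts(s,15.5,.025,.12,[(lx,y,lz) for lx in(-.005,.067) for y in (-.027,.027) for lz in (0,.15)])); print(P.round(0).tolist())
E
```

```text
time: 21.98
position: [0.4765, -0.2912, 0.2415]
tool_rot: [0.107, 0.794, -0.593, -0.08]
wrist_force: [0.2, -0.4, -3.9]
finger_gap: 0.0537
time: 22.23
position: [0.4771, -0.2881, 0.2426]
tool_rot: [0.107, 0.795, -0.591, -0.08]
wrist_force: [-0.1, -0.0, -3.9]
finger_gap: 0.0541
delta [2.6 0.5 0.5] dist 2.7 rot [-0.11 -0.02  0.12] force [-0.1 -0.  -3.9]
[ 0.97459968  0.54858446 -0.84196154  1.5818137   0.51893167  1.46037044
 -1.24999397]
290 [60, 61, 64, 65, 66, 90, 93, 101, 122, 123, 124, 132, 174, 212, 213, 215, 216, 218, 219, 233, 238, 239, 255, 256, 295, 296, 298]
325 [62, 82, 83, 88, 93, 96, 102, 108, 109, 114, 115, 124, 128, 141, 142, 166, 212, 213, 214, 215, 218, 219, 232, 233, 295, 296, 299]
360 [62, 63, 138, 139, 140, 141, 142, 173, 211, 212, 214, 218, 219, 228, 229, 237, 238, 239, 255, 256, 294, 295, 297, 298, 299]
190 [271, 272, 377, 378, 379, 417, 418]
205 [266, 267, 268, 277, 383, 384, 415, 416]
12 [322.6 206.1 323.7 131.  384.1 206.1 261.1 206.1 364.7 156.2 281.9 156.2]
15.5 [322.6 212.6 323.6 123.9 384.8 212.6 260.4 212.6 365.5 154.  281.1 154. ]
18 [322.6 217.5 323.6 118.8 385.2 217.5 260.  217.5 366.  152.5 280.5 152.5]
[(array([359., 140., 396., 199.]), 0.87), (array([285., 246., 315., 271.]), 0.68)]
[[381.0, 200.0], [385.0, 152.0], [388.0, 191.0], [392.0, 144.0], [358.0, 194.0], [360.0, 146.0], [365.0, 185.0], [368.0, 139.0]]
```

```bash
python3 - <<'E'
from h import *
p=wristpic(); s=telemetry.state(); save(p,'w12'); im=p['color'].astype(int)
for r in range(126,212,6): 
    d=np.abs(im[r,1:]-im[r,:-1]).sum(1); print(r,[(c+1,int(d[c])) for c in range(255,400) if d[c]>40])
L=packpts(s,15.5,.025,.12,[(.067,y,z) for z in (.01,.04,.08,.12,.15) for y in (.027,-.027)]); print(proj(p,L).round(1).reshape(-1,4).tolist())
H=place([.485,-.2884,.29],[[.05,y,.005] for y in (-.0345,.0345)]+[[.043,y,.051] for y in(-.02,.02)]+[[.0158,0,.005]]); print(proj(p,H).round(1).tolist())
print([(n,[(np.round(d['extent']),round(d['confidence'],2)) for d in cams.look_for(n,p)]) for n in('clip_far','holder_seat')])
cv2.imwrite('pics/v12.png',cv2.resize(cv2.imread('pics/w12.png')[50:210,225:425],None,fx=3.75,fy=3.75,interpolation=cv2.INTER_CUBIC))
E
```

```text
126 [(262, 41), (290, 275), (291, 60), (328, 60), (339, 53), (342, 51), (354, 70), (355, 333), (364, 76), (378, 286), (379, 44), (386, 166), (387, 209)]
132 [(287, 103), (288, 91), (290, 106), (355, 100), (358, 292), (359, 54), (363, 83), (377, 296), (380, 67), (385, 57), (386, 335)]
138 [(286, 281), (324, 41), (353, 41), (359, 82), (360, 372), (361, 46), (362, 99), (376, 64), (377, 256), (385, 259), (386, 114)]
144 [(284, 223), (285, 127), (295, 91), (296, 93), (351, 156), (361, 55), (362, 318), (375, 60), (376, 257), (379, 54), (384, 91), (385, 304)]
150 [(282, 120), (283, 226), (294, 144), (295, 49), (352, 74), (353, 92), (364, 201), (365, 186), (375, 200), (376, 129), (383, 51), (384, 364)]
156 [(269, 85), (272, 53), (280, 81), (281, 307), (282, 63), (293, 144), (354, 130), (355, 54), (366, 230), (367, 167), (375, 291), (378, 42), (383, 235), (384, 160)]
162 [(279, 320), (280, 117), (292, 132), (355, 61), (356, 107), (368, 196), (369, 200), (374, 180), (376, 127), (378, 117), (379, 127), (382, 121), (383, 322)]
168 [(277, 285), (278, 152), (370, 175), (371, 208), (375, 299), (376
[... 341 characters left out ...]
 245), (376, 160), (377, 501), (379, 66), (380, 256), (381, 69)]
192 [(270, 265), (271, 313), (272, 47), (378, 178), (379, 473)]
198 [(268, 112), (269, 432), (270, 100), (317, 52), (380, 156), (381, 496)]
204 [(267, 487), (268, 152), (301, 55), (324, 41), (382, 131), (383, 524)]
210 [(265, 404), (266, 247), (323, 47), (384, 68), (385, 445), (386, 119)]
[[355.7, 124.0, 291.9, 124.0], [359.3, 134.9, 288.1, 134.9], [365.7, 154.1, 281.4, 154.1], [374.9, 182.0, 271.6, 181.9], [385.1, 212.7, 260.9, 212.7]]
[[353.8, 82.5], [297.4, 82.4], [343.9, 95.6], [307.5, 95.6], [325.5, 111.0]]
[('clip_far', [(array([306.,  90., 342., 104.]), 0.85)]), ('holder_seat', [(array([229.,   0., 432., 187.]), 0.86)])]
```

View pics/v12.png

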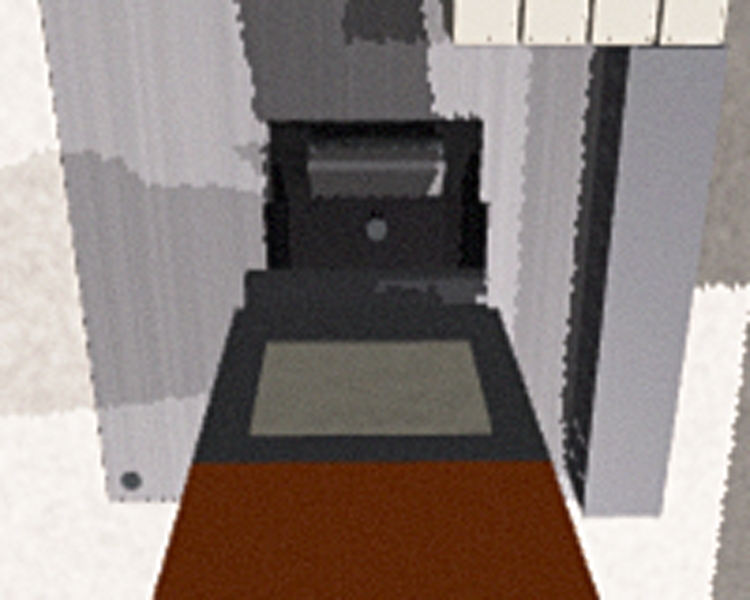

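```bash
python3 -m handwheel '{"fingers":[0,0,0,0,0,0,0,0,0,0],"delta_pos":[[1,0,3],[2,-2,10],[3.6,-5,20],[3.6,-8,30],[3.6,-11,40],[3.6,-13,48],[3.6,-15,56],[3.6,-17,62],[3.6,-18,66],[3.6,-18,66]],"rot":[[0,0,0],[-0.5,0,0],[-1,0,0],[-1,0,0],[-1,0,0],[-1,0,0],[-1,0,0],[-1,0,0],[-1,0,0],[-1,0,0]]}'; python3 -m handwheel '{"fingers":[0,0],"delta_pos":[[0,0,0],[0,0,0]],"rot":[[0,0,0],[0,0,0]]}'; python3 - <<'E'
from h import *
plan([.4772,-.2907,.1773],.29,-16.5)
p=wristpic(); s=telemetry.state(); save(p,'w13'); im=p['color'].astype(int)
for r in list(range(102,150,4))+[180,210]: 
    d=np.abs(im[r,1:]-im[r,:-1]).sum(1); print(r,[(c+1,int(d[c])) for c in range(240,400) if d[c]>70])
print([r for r in range(60,300) if abs(im[r,325]-im[r-1,325]).sum()>40])
H=place([.485,-.2884,.29],[[.05,y,.005] for y in (-.0345,.0345)]+[[.043,y,.051] for y in(-.02,.02)]+[[.0158,0,.005]]); print('holder',proj(p,H).round(1).tolist())
for rel in (15.5,16.5): print(rel,proj(p,packpts(s,rel,.025,.12,[(.067,y,z) for z in (.01,.038,.08,.12,.15) for y in (.027,-.027)])).round(1).reshape(-1,4).tolist())
print([(n,[(np.round(d['extent']),round(d['confidence'],2)) for d in cams.look_for(n,p)]) for n in('clip_far','holder_seat')])
E
```

```text
time: 23.37
position: [0.4769, -0.293, 0.1728]
tool_rot: [0.115, 0.794, -0.591, -0.086]
wrist_force: [-0.6, -0.1, -4.3]
finger_gap: 0.0536
time: 23.53
position: [0.4778, -0.2933, 0.1744]
tool_rot: [0.115, 0.794, -0.591, -0.085]
wrist_force: [-0.0, -1.1, -3.8]
finger_gap: 0.0541
delta [-2.6  0.6 -2.9] dist 4.0 rot [-0.09 -0.04 -0.01] force [-0.  -1.1 -3.8]
102 [(285, 206), (287, 123), (299, 88), (341, 81), (354, 274), (355, 271), (368, 103), (387, 85), (388, 211), (399, 93), (400, 273)]
106 [(285, 158), (286, 87), (287, 110), (297, 74), (298, 86), (304, 75), (342, 122), (343, 110), (349, 82), (353, 84), (354, 349), (355, 117), (367, 82), (386, 306), (399, 265), (400, 84)]
110 [(285, 249), (298, 83), (299, 83), (342, 125), (353, 109), (354, 331), (355, 109), (367, 83), (386, 249), (387, 75), (398, 110), (399, 273)]
114 [(286, 242), (287, 86), (288, 71), (344, 85), (353, 113), (354, 426), (368, 113), (385, 277), (398, 241), (399, 115)]
118 [(284, 191), (285, 181), (356, 157), (357, 376), (366, 85), (385, 260), (397, 103), (398, 281)]
122 [(284, 82), (285, 250), (356, 171), (357, 384), (
[... 808 characters left out ...]
, (380, 79), (390, 308), (391, 84)]
210 [(265, 401), (266, 234), (385, 101), (386, 113), (387, 176)]
[63, 89, 90, 104, 107, 114, 122, 124, 126, 141, 142, 166, 173, 186, 187, 218, 219, 228, 229, 256, 295, 296, 297, 298, 299]
holder [[355.1, 89.2], [286.9, 89.2], [343.0, 107.3], [298.1, 107.3], [321.2, 122.8]]
15.5 [[355.5, 123.8, 291.6, 123.8], [358.8, 133.9, 288.1, 133.9], [365.4, 153.9, 281.0, 153.9], [374.5, 181.8, 271.1, 181.7], [384.6, 212.6, 260.2, 212.6]]
16.5 [[355.7, 121.7, 291.4, 121.7], [359.0, 132.3, 287.8, 132.3], [365.6, 153.3, 280.7, 153.3], [374.7, 182.4, 270.9, 182.4], [384.8, 214.5, 260.1, 214.5]]
[('clip_far', [(array([297.,  95., 344., 115.]), 0.71)]), ('holder_seat', [])]
```

```bash
python3 -m handwheel '{"fingers":[0,0,0,0,0,0,0,0,0],"delta_pos":[[-1.5,0,0],[-2.9,0.3,0],[-2.9,0,3],[-2.9,-1.5,8],[-2.9,-3,13],[-2.9,-4,17],[-2.9,-5,21],[-2.9,-6,24],[-2.9,-6,24]],"rot":[[0,0,0],[0,0,0],[0,0,0],[0,0,0],[0,0,0],[0,0,0],[0,0,0],[0,0,0],[0,0,0]]}'; python3 - <<'E'
from h import *
plan([.4772,-.2907,.1173],.29,-16.5)
s=telemetry.state(); B=packpts(s,16.5,.025,.12,[(.031,0,0)])[0]; c,n=np.cos(.29),np.sin(.29); d=B[:2]-[.485,-.2884]; print('bottom in holder',c*d[0]+n*d[1],-n*d[0]+c*d[1],B[2]-.005)
p=wristpic(); im=p['color'].astype(int)
for r in range(104,150,4): 
    d=np.abs(im[r,1:]-im[r,:-1]).sum(1); print(r,[(c+1,int(d[c])) for c in range(260,400) if d[c]>70])
print([(n,[(np.round(d['extent']),round(d['confidence'],2)) for d in cams.look_for(n,p)]) for n in('clip_far','clip_near','holder_seat')])
H=place([.485,-.2884,.29],[[.043,y,.051] for y in(-.02,.02)]+[[.0325,y,.029] for y in(-.02,.02)]); print('clip',proj(p,H).round(1).tolist())
E
```

```text
time: 24.43
position: [0.4755, -0.2905, 0.1483]
tool_rot: [0.115, 0.794, -0.591, -0.086]
wrist_force: [0.7, 0.4, -3.4]
finger_gap: 0.0536
delta [  0.7 -10.3  29.3] dist 31.0 rot [-0.04  0.04  0.02] force [ 0.7  0.4 -3.4]
bottom in holder -0.0013359840651336614 0.0008149182560665557 0.030966514655810785
104 [(286, 166), (287, 134), (302, 90), (360, 172), (361, 376), (376, 91), (395, 253)]
108 [(285, 178), (288, 103), (301, 113), (347, 109), (360, 175), (361, 369), (396, 220)]
112 [(286, 245), (288, 149), (299, 141), (348, 94), (349, 73), (359, 72), (360, 372), (361, 126), (375, 85), (394, 263)]
116 [(285, 263), (288, 124), (301, 76), (359, 114), (360, 372), (361, 79), (374, 106), (395, 215)]
120 [(286, 241), (288, 109), (347, 84), (360, 333), (361, 128), (393, 200), (394, 118)]
124 [(285, 285), (286, 96), (290, 108), (353, 150), (354, 125), (355, 302), (356, 119), (363, 293), (364, 222), (373, 91), (393, 241), (394, 72)]
128 [(285, 323), (286, 110), (352, 291), (355, 417), (356, 129), (362, 80), (363, 369), (364, 77), (374, 71), (393, 266), (397, 71)]
132 [(285, 197), (286, 197), (358, 79), (362, 136), (363, 414), (372, 91), (392, 295)]
136 [(285, 91), (286, 220), (362, 190), (363, 330), (373, 101), (392, 285)]
140 [(285, 240), (286, 112), (362, 348), (363, 126), (392, 270), (396, 83)]
144 [(284, 249), (285, 77), (295, 108), (296, 96), (351, 161), (362, 283), (363, 146), (372, 112), (391, 275)]
148 [(283, 282), (295, 126), (352, 136), (363, 191), (364, 293), (373, 90), (391, 274)]
[('clip_far', [(array([300., 100., 348., 122.]), 0.62)]), ('clip_near', [(array([267., 121., 385., 310.]), 0.27)]), ('holder_seat', [(array([194.,   0., 476., 228.]), 0.61), (array([269., 120., 387., 308.]), 0.33)])]
clip [[349.1, 113.3], [299.8, 113.3], [346.9, 118.8], [302.1, 118.8]]
```

```bash
python3 -m handwheel '{"fingers":[0,0,0,0,0],"delta_pos":[[0.5,-1.5,2],[0.5,-2.5,5],[0.5,-3.2,7.5],[0.5,-3.8,9.6],[0.5,-3.8,9.6]],"rot":[[0,0,0],[0,0,0],[0,0,0],[0,0,0],[0,0,0]]}';  python3 -m handwheel '{"fingers":[0,0,0,0,0],"delta_pos":[[0,-0.7,2],[0,-1.2,4],[0,-1.8,6],[0,-1.8,6],[0,-1.8,6]],"rot":[[0,0,0],[0,0,0],[0,0,0],[0,0,0],[0,0,0]]}'
```

```text
time: 25.05
position: [0.4773, -0.2912, 0.1396]
tool_rot: [0.115, 0.794, -0.591, -0.085]
wrist_force: [0.8, 0.9, 3.2]
finger_gap: 0.0538
time: 25.47
position: [0.477, -0.2913, 0.1328]
tool_rot: [0.115, 0.794, -0.591, -0.085]
wrist_force: [1.9, -1.2, 2.3]
finger_gap: 0.054
```

```bash
python3 -m handwheel '{"fingers":[0,0,0,0,0],"delta_pos":[[0,-0.5,1.5],[0,-0.9,3],[0,-1.4,5],[0,-1.4,5],[0,-1.4,5]],"rot":[[0,0,0],[0,0,0],[0,0,0],[0,0,0],[0,0,0]]}';  python3 -m handwheel '{"fingers":[0,0,0,0,0],"delta_pos":[[0,-0.5,1.5],[0,-0.9,3],[0,-1.2,4],[0,-1.2,4],[0,-1.2,4]],"rot":[[0,0,0],[0,0,0],[0,0,0],[0,0,0],[0,0,0]]}'; python3 - <<'E'
from h import *
s=telemetry.state(); print(s['wrist_torque'])
p=wristpic(); im=p['color'].astype(int); save(p,'w14')
print([r for r in range(60,300) if abs(im[r,325]-im[r-1,325]).sum()>40])
for r in (150,180,210): 
    d=np.abs(im[r,1:]-im[r,:-1]).sum(1); print(r,[(c+1,int(d[c])) for c in range(240,400) if d[c]>70])
E
```

```text
time: 25.88
position: [0.4765, -0.2908, 0.1268]
tool_rot: [0.115, 0.794, -0.591, -0.086]
wrist_force: [2.6, -1.1, -1.9]
finger_gap: 0.0542
time: 26.3
position: [0.4758, -0.2905, 0.1224]
tool_rot: [0.115, 0.794, -0.591, -0.086]
wrist_force: [0.3, 0.2, -3.8]
finger_gap: 0.054
[ 0.25544142 -0.64434483  0.03329915]
[70, 98, 99, 141, 166, 173, 218, 219, 222, 223, 229, 230, 256, 295, 296, 297, 298]
150 [(282, 213), (283, 114), (294, 141), (352, 74), (353, 117), (365, 199), (366, 264), (377, 93), (398, 209)]
180 [(273, 82), (274, 213), (374, 136), (375, 210), (393, 242)]
210 [(265, 275), (266, 121), (385, 278), (391, 299), (398, 87), (399, 119)]
```

```bash
python3 -m handwheel '{"fingers":[0,0,0,0],"delta_pos":[[0,-0.4,1.5],[0,-0.9,3],[0,-0.9,3],[0,-0.9,3]],"rot":[[0,0,0],[0,0,0],[0,0,0],[0,0,0]]}';  python3 -m handwheel '{"fingers":[0,0,0,0],"delta_pos":[[0,-0.3,1],[0,-0.6,2],[0,-0.6,2],[0,-0.6,2]],"rot":[[0,0,0],[0,0,0],[0,0,0],[0,0,0]]}'; python3 -m handwheel '{"fingers":[0,0,0,0],"delta_pos":[[0,-0.3,1],[0,-0.6,2],[0,-0.6,2],[0,-0.6,2]],"rot":[[0,0,0],[0,0,0],[0,0,0],[0,0,0]]}'
```

```text
time: 26.68
position: [0.4767, -0.2908, 0.1204]
tool_rot: [0.115, 0.794, -0.591, -0.085]
wrist_force: [-0.6, 1.1, 0.8]
finger_gap: 0.0539
time: 27.02
position: [0.477, -0.2906, 0.1203]
tool_rot: [0.115, 0.794, -0.591, -0.085]
wrist_force: [-3.5, 2.8, 12.7]
finger_gap: 0.054
time: 27.35
position: [0.4771, -0.2903, 0.1202]
tool_rot: [0.116, 0.794, -0.591, -0.085]
wrist_force: [-5.4, 4.6, 24.6]
finger_gap: 0.0537
```

```bash
python3 -m handwheel '{"fingers":[0,0,0,0],"delta_pos":[[0,0.6,-2],[0,1.1,-4],[0,1.1,-4],[0,1.1,-4]],"rot":[[0,0,0],[0,0,0],[0,0,0],[0,0,0]]}';  python3 -m handwheel '{"fingers":[0,0,0,0],"delta_pos":[[0,0.3,-1],[0,0.5,-2],[0,0.5,-2],[0,0.5,-2]],"rot":[[0,0,0],[0,0,0],[0,0,0],[0,0,0]]}'; python3 - <<'E'
from h import *
np.set_printoptions(precision=1,suppress=True)
q=cams.get_image('side'); save(q,'s9'); c=cams.get_image('scene'); save(c,'c9')
for n in ('pack_orange','clip_near','clip_far'):
    for k in (q,c): print(n,[(np.round(d['extent']),round(d['confidence'],2)) for d in cams.look_for(n,k)][:2])
for dz in (0,.003,.01): 
    L=[[x,y,z+.005+dz] for x in(-.036,.036) for y in(-.027,.027) for z in (0,.15)]+[[-.036,y,.169+dz] for y in (-.027,.027)]
    for k in (q,c): P=proj(k,place([.485,-.2884,.29],L)); print(dz,P.min(0),P.max(0),P[-2:].ravel())
E
```

```text
time: 27.68
position: [0.4771, -0.2911, 0.1203]
tool_rot: [0.115, 0.794, -0.591, -0.085]
wrist_force: [0.7, 0.7, 2.7]
finger_gap: 0.0539
time: 28.02
position: [0.4764, -0.2909, 0.1216]
tool_rot: [0.115, 0.794, -0.591, -0.086]
wrist_force: [0.4, 0.6, -3.9]
finger_gap: 0.0537
pack_orange [(array([358., 176., 392., 232.]), 0.67), (array([206., 328., 243., 384.]), 0.18)]
pack_orange [(array([310., 176., 333., 215.]), 0.77), (array([337., 186., 359., 198.]), 0.43)]
clip_near [(array([380., 218., 386., 235.]), 0.48)]
clip_near [(array([248., 255., 285., 291.]), 0.39)]
clip_far []
clip_far [(array([307., 208., 315., 216.]), 0.45)]
0 [356.6 178. ] [389.4 234.8] [389.4 179.5 382.6 187.9]
0 [306.  167.2] [331.1 217.9] [320.6 167.2 331.1 173.2]
0.003 [356.7 177.1] [389.5 234. ] [389.5 178.6 382.6 187. ]
0.003 [306.  166.5] [331.1 217.3] [320.6 166.5 331.1 172.5]
0.01 [356.8 175.1] [389.7 232.1] [389.7 176.5 382.8 184.8]
0.01 [306.  164.9] [331.1 215.8] [320.5 164.9 331.1 170.8]
```

```bash
python3 -m handwheel '{"fingers":[0,0,0,0],"delta_pos":[[0,0.3,-1],[0,0.5,-2],[0,0.5,-2],[0,0.5,-2]],"rot":[[0,0,0],[0,0,0],[0,0,0],[0,0,0]]}';  python3 -m handwheel '{"fingers":[0,0,0,0],"delta_pos":[[0,0.3,-1],[0,0.5,-2],[0,0.5,-2],[0,0.5,-2]],"rot":[[0,0,0],[0,0,0],[0,0,0],[0,0,0]]}'
```

```text
time: 28.75
position: [0.4765, -0.2907, 0.123]
tool_rot: [0.114, 0.794, -0.591, -0.086]
wrist_force: [1.1, 0.8, -16.6]
finger_gap: 0.0539
time: 29.08
position: [0.4762, -0.2896, 0.1236]
tool_rot: [0.114, 0.794, -0.591, -0.087]
wrist_force: [2.8, 0.3, -27.1]
finger_gap: 0.0541
```

```bash
python3 -m handwheel '{"fingers":[0,0,0,0,0,0,0,0],"delta_pos":[[0,-0.5,2],[0,-1.1,4],[0,-1.7,6],[0,-2.3,8],[0,-2.3,8],[0,-1.7,6],[0,-1.7,6],[0,-1.7,6]],"rot":[[0,0,0],[0,0,0],[0,0,0],[0,0,0],[0,0,0],[0,0,0],[0,0,0],[0,0,0]]}'; python3 -m handwheel '{"fingers":[1,1,1,1,1,1,1,1,1,1],"delta_pos":[[0,0,0],[0,0,0],[0,0,0],[0,0,0],[0,0,0],[0,0,0],[0,0,0],[0,0,0],[0,0,0],[0,0,0]],"rot":[[0,0,0],[0,0,0],[0,0,0],[0,0,0],[0,0,0],[0,0,0],[0,0,0],[0,0,0],[0,0,0],[0,0,0]]}'
```

```text
time: 29.75
position: [0.4771, -0.2912, 0.1205]
tool_rot: [0.115, 0.794, -0.592, -0.085]
wrist_force: [1.0, -0.6, -3.6]
finger_gap: 0.0537
time: 30.58
position: [0.4769, -0.2908, 0.12]
tool_rot: [0.115, 0.794, -0.591, -0.085]
wrist_force: [0.1, 0.4, -0.7]
finger_gap: 0.0918
```

```bash
python3 -m handwheel '{"fingers":[1,1,1,1,1,1,1,1,1,1],"delta_pos":[[0,0,-4],[0,0,-10],[0,0,-20],[0,0,-34],[0,0,-50],[0,0,-70],[0,0,-90],[0,0,-110],[0,0,-125],[0,0,-130]],"rot":[[0,0,0],[0,0,0],[0,0,0],[0,0,0],[0,0,0],[0,0,0],[0,0,0],[0,0,0],[0,0,0],[0,0,0]]}'; python3 -m handwheel '{"fingers":[1,1,1,1,1,1,1,1],"delta_pos":[[0,20,-10],[0,40,-20],[0,60,-30],[0,80,-40],[0,100,-50],[0,100,-50],[0,100,-50],[0,100,-50]],"rot":[[2,0,0],[5,0,0],[8,0,0],[12,0,0],[16,0,0],[16,0,0],[16,0,0],[16,0,0]]}'; python3 - <<'E'
from h import *
np.set_printoptions(precision=1,suppress=True)
q=cams.get_image('side'); save(q,'s10'); c=cams.get_image('scene'); w=wristpic(); save(w,'w20'); save(c,'c10')
for n in ('pack_orange','pack_white','pack_black','clip_near','clip_far'):
    for k in (q,c,w): print(n,[(np.round(d['extent']),round(d['confidence'],2)) for d in cams.look_for(n,k)][:2])
for dz in (0,.003): 
    L=[[x,y,z+.005+dz] for x in(-.036,.036) for y in(-.027,.027) for z in (0,.15)]+[[-.036,y,.169+dz] for y in (-.027,.027)]
    for k in (q,c,w): P=proj(k,place([.485,-.2884,.29],L)); print(dz,P.min(0),P.max(0),P[-2:].ravel())
a=cv2.imread('pics/s10.png'); b=cv2.imread('pics/w20.png')
v=np.zeros((600,800,3),np.uint8)
v[:390,:440]=cv2.resize(a[165:295,300:447][:, :146],(440,390),interpolation=cv2.INTER_CUBIC); v[:390,440:]=cv2.resize(a[200:330,140:260],(360,390),interpolation=cv2.INTER_CUBIC)
v[390:600,:336]=cv2.resize(b,(336,210)); cv2.imwrite('pics/final.png',v)
E
```

```text
time: 31.42
position: [0.5147, -0.2797, 0.2488]
tool_rot: [0.114, 0.794, -0.591, -0.083]
wrist_force: [0.2, 1.0, 0.0]
finger_gap: 0.0919
time: 32.08
position: [0.4336, -0.3038, 0.3214]
tool_rot: [0.004, 0.802, -0.598, -0.002]
wrist_force: [1.3, -1.2, 0.0]
finger_gap: 0.0919
pack_orange [(array([357., 178., 390., 232.]), 0.91), (array([ 99., 163., 253., 337.]), 0.64)]
pack_orange [(array([309., 168., 334., 217.]), 0.9), (array([408., 295., 450., 318.]), 0.46)]
pack_orange [(array([306., 104., 353., 174.]), 0.71)]
pack_white [(array([178., 236., 224., 297.]), 0.58)]
pack_white [(array([379., 249., 411., 264.]), 0.63), (array([347., 293., 357., 312.]), 0.46)]
pack_white []
pack_black [(array([157., 245., 206., 309.]), 0.96), (array([286., 276., 341., 329.]), 0.49)]
pack_black [(array([359., 294., 393., 316.]), 0.55)]
pack_black []
clip_near [(array([379., 216., 388., 237.]), 0.51)]
clip_near []
clip_near []
clip_far []
clip_far [(array([307., 209., 317., 217.]), 0.45)]
clip_far [(array([312., 104., 339., 109.]), 0.48)]
0 [356.6 178. ] [389.4 234.8] [389.4 179.5 382.6 187.9]
0 [306.  167.2] [331.1 217.9] [320.6 167.2 331.1 173.2]
0 [300.4 105.2] [350.2 173.2] [349.5 173.2 300.6 173.1]
0.003 [356.7 177.1] [389.5 234. ] [389.5 178.6 382.6 187. ]
0.003 [306.  166.5] [331.1 217.3] [320.6 166.5 331.1 172.5]
0.003 [300.2 105.1] [350.4 173.7] [349.8 173.7 300.4 173.5]
```

```bash
python3 -c "
from bench import bot,telemetry
print(telemetry.state()['joint_vel'].round(3)); print(bot.close_job())"
```

```text
[ 0.001 -0.002 -0.001 -0.    -0.001 -0.     0.001]
the job is handed in; nothing more can be done
None
```

The orange pack is in the spring-clip holder, pressed home and released, and the job was handed in at about 32 s on the robot's clock. I tipped the pack forward by its rim onto the bin's slope, gripped it with no sign of slip, lifted it clear and stood it upright over the holder. I then pressed it straight down slowly.

**What the checks showed**
- **Seating:** the push met the clip ramps, then went almost force-free, then came to a hard stop at up to about 28 N. I pulled up to test it: it had about 3 mm of free play, then the holder held it against about 23 N. That fits both clips being in their grooves. I pressed it down again and it returned to the same height.
- **Final position:** after letting go, the pack's outline agrees with the expected seated position within about 3 pixels in two cameras; one side is about 6 pixels off in the wrist camera. The arm stands clear, with the tool 0.32 m above the bench.
- **Other packs:** the white and black packs show at their original places in the side camera to within about 4 pixels. I did not measure the tools and boxes on the bench again.

**What failed or disagreed**
- The first two attempts to hook the rim slid over it. The fingers only caught about 10 mm lower than the given dimensions suggested, and I did not find out why.
- The clips' spread was never measured directly. The clip detections were weak, so seating rests on the force test and the pack's height.
- The picture limit was reached, so I could not look at the final image myself. The final check relies on the networks' outlines.

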